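Turn the dusting brushes bristles-up and cover the emptied crock

TASK

The screen brushes were left on their bristles in the right-hand crock (as the robot sees it) of the leaning caddy. First slide the cover off the left-hand crock to the middle of the caddy and leave it there, then take each brush out, turn it end for end and put it handle-down in its own cell of the left-hand crock, fully down on the floor of the cell. When all the brushes are over, slide the cover on, to the far end of its track over the emptied right-hand crock, and leave everything else on the stand where it is.

Things in the scene. Friction and masses are not known exactly. Their poses are not given: they have to be found in the camera images.
- rack: Two-crock brush caddy, fixed: a bar 64 x 510 x 90 mm deep, leaning 60 degrees: its z, along which brushes come out, points away from the robot and 30 degrees up; y runs along its length, level, to the left-hand crock; x points down and forward. Origin: centre of its bottom face, 30 mm above the stand. Cell floors at z = 10 mm, mouths at z = 90 mm. For |y| < 80 mm it is a plain closed deck at z = 90 mm.
- left_crock (a point): Left-hand crock: this point is the centre of the mouth of its middle cell, axes as the rack's. Three cells in a row, centres at y = -60, 0, +60 mm from here, each 26 mm (x) by 26 mm (y), 80 mm deep along -z.
- right_crock (a point): Right-hand crock: this point is the centre of the mouth of its middle cell, axes as the rack's. Three cells in a row, centres at y = -60, 0, +60 mm from here, each 30 mm (x) by 38 mm (y), 80 mm deep along -z.
- cover (a joint): Sliding cover of the caddy, in m: 0 = over the left-hand crock, 0.165 = mid-track, on the middle deck, clear of both crocks (more than 10 mm off this it overhangs a cell), 0.33 = end of the track, over the right-hand crock. It moves along the rack's -y as the value grows, stays where left, takes about 2 to 4 N, and cannot pass a brush standing in a cell.
- cover_grip (a point): Grip of the cover: a vertical bar 24 mm by 20 mm (along the rack's y) by 58 mm high near its upper, robot-side edge, to be taken from above; this point is on its centre line, 18 mm below its top, 40 mm above its foot. Axes as the rack's. The cover's plate is 58 x 156 x 4 mm, its top at rack z = 96 mm, steeply sloping up to the robot.
- brush1_mid (a point): One of 2 or 3 like brushes (absent: None), 240 mm, 70 g; this point is its centre. z runs from bristles to handle end, each tip 120 mm away. From the bristle tip: black bristle block 22 x 30 mm (30 along its y), 55 mm long; steel ferrule 24 x 28 mm, 20 mm; wooden handle 18 x 18 mm, 165 mm, the last 20 mm thinned to 13 x 13. Starts loose, bristles-down, in a cell of the right-hand crock.
- brush2_mid (a point): One of 2 or 3 like brushes (absent: None), 240 mm, 70 g; this point is its centre. z runs from bristles to handle end, each tip 120 mm away. From the bristle tip: black bristle block 22 x 30 mm (30 along its y), 55 mm long; steel ferrule 24 x 28 mm, 20 mm; wooden handle 18 x 18 mm, 165 mm, the last 20 mm thinned to 13 x 13. Starts loose, bristles-down, in a cell of the right-hand crock.
- brush3_mid (a point): One of 2 or 3 like brushes (absent: None), 240 mm, 70 g; this point is its centre. z runs from bristles to handle end, each tip 120 mm away. From the bristle tip: black bristle block 22 x 30 mm (30 along its y), 55 mm long; steel ferrule 24 x 28 mm, 20 mm; wooden handle 18 x 18 mm, 165 mm, the last 20 mm thinned to 13 x 13. Starts loose, bristles-down, in a cell of the right-hand crock.
- puck: Bystander: white streaming puck, 94 mm across, 26 mm high, loose; origin under its centre.
- coaster: Bystander: white ceramic coaster with cork bottom, 100 mm across, 9 mm thick, loose, the tealight cup standing on it; origin under its centre.
- tealight: Bystander: frosted glass tealight cup, 68 mm across, 60 mm high, loose on the coaster; origin under its centre.
- remote: Bystander: black remote control, 150 x 42 x 16 mm, loose, lying on the stand; origin under its centre.
- tin: Bystander: red plastic tin with hinged lid, 94 x 144 x 60 mm high, fixed; origin under its centre.
- clip: Bystander: steel spring clip holder, 70 x 50 mm foot, 120 mm high, fixed; origin under its centre.
There are look-alikes about, which are no part of the job. What is shaped like the part that bears brush2_mid but red is not meant.

How it is judged (in metres and radians):
On the way, in this order (a step that is already met when the one before it is completed fails the run):
1. the cover is parked on the middle deck, clear of both crocks (value of joint cover between 0.15 and 0.18 m), for 0.2 s.
2. every brush sits handle-down in the left-hand crock (angle between each of brush1_mid, brush2_mid, brush3_mid's own z axis and vertical above 1.8 rad and angle between the z axis of each of brush1_mid, brush2_mid, brush3_mid and the z axis of rack, either way round below 0.3 rad and z of brush1_mid in the frame of rack between 0.11 and 0.15 m and x of brush1_mid in the frame of rack between -0.03 and 0.03 m and y of brush1_mid in the frame of rack between 0.07 and 0.26 m and z of brush2_mid in the frame of rack between 0.11 and 0.15 m and x of brush2_mid in the frame of rack between -0.03 and 0.03 m and y of brush2_mid in the frame of rack between 0.07 and 0.26 m and z of brush3_mid in the frame of rack between 0.11 and 0.15 m and x of brush3_mid in the frame of rack between -0.03 and 0.03 m and y of brush3_mid in the frame of rack between 0.07 and 0.26 m), for 0.2 s.
3. the cover is at the end of its track, over the right-hand crock (value of joint cover above 0.318 m), for 0.2 s.
At the end, for the whole second after the job is handed in: Every brush present rests handle-down in a cell of the left-hand crock (within about 17 degrees of the cells' direction, centre 110 to 150 mm along the rack's z, so the handle end is within 20 mm of the cell floor), and the cover is within 12 mm of the far end of its track over the right-hand crock (all of step 2 and linear speed of each of brush1, brush2, brush3 below 0.03 m/s and value of joint cover above 0.318 m); the robot touches nothing.
It fails at once if the streaming puck is shoved more than 40 mm (distance of puck from where it was at the start of the episode above 0.04 m).
It fails at once if the coaster is shoved more than 40 mm (distance of coaster from where it was at the start of the episode above 0.04 m).
It fails at once if the tealight cup is shoved more than 40 mm (distance of tealight from where it was at the start of the episode above 0.04 m).
It fails at once if the remote control is shoved more than 40 mm (distance of remote from where it was at the start of the episode above 0.04 m).
It fails at once if the tealight cup is tipped over (angle between tealight's own z axis and vertical above 0.7 rad).
Of brush1, brush2, brush3 only 2 to 3 are there at a start; the rules pass over those that are not, and their reading is None.
At some moment in a run one of brush1, brush2, brush3 may be knocked a few centimetres aside while the robot is not near it.
Once in a run the grip may slacken for a moment while it holds something.
It also fails if it takes over 210 s, if anything falls off the work surface, if the arm or the gripper's body presses on something with over 40 N, if the wrist force passes 120 N, or if a joint passes its speed limit or range.

ROBOT

A 7-joint arm with a two-finger parallel gripper is mounted at the origin on the work surface. World frame = base frame: x ahead of the robot, y to its left, z up, the work surface at z = 0. Lengths are in mm, angles in rad, forces in N, time in s.
With the tool pointing down it reaches from about 350 to 775 mm from the base axis. Payload 3.1 kg.
Tool frame: the origin (TCP) lies midway between the tips of the shut fingers; the grasp point (between the pads) lies 19 mm behind it; z points along the fingers, y is the line along which they close (so a half turn about z gives the same grasp; the last joint's range is limited). The gripper opens to 85 mm and grips with 20 to 120 N. Pads are 22 mm wide; open, the fingers measure 114 mm over their backs; the gripper's body (76 mm by 85 mm) begins 54 mm behind the grasp point. The pads swing forward as they close: fully open they stand 13 mm farther back than shut.
Start: joints at [1.171, 0.311, 0.014, 1.512, -0.004, 1.319, -0.027], TCP at [192.651, -515.173, 231.304] pointing down, gripper open.
Joint ranges: [-2.7, 2.7], [-0.3, 1.91], [-1.27, 1.3], [0.12, 2.57], [-1.44, 4.58], [0.2, 2.03], [-3.05, 3.05]. Speed limits (rad/s): [2.79, 2.79, 3.14, 3.14, 3.14, 3.14, 3.14].

INTERFACE

Orientations are given as a rotation vector (axis times angle).
In Python, from cell import readout, vision, job gives the robot as it stands.
- The arm moves only by the tool step_arm, never from a script. Its argument "motion" is a list of rows, each a list of 3 entries, a list of its own where there are three numbers: the closure in counts, from 0 (fully open) to 255 (shut), then the shift along the tool's x, y, z in cm, then the turn, a rotation vector about the tool's x, y, z in degrees. A call has 1 to 8 rows; each row is the pose to reach, as a shift and turn from the pose commanded when the call began, along the tool's axes at that moment; what a row does not reach only later rows make up. A row lasts 1/10 s, in which the tool goes at most 50 mm and 8.59 degrees, less where a joint would pass 70% of its speed; a pose out of reach is approached as far as the arm can. A call with a gripper value outside its range is refused whole. The fingers move at their own pace and stop on an object; "squeeze" is the grip in N (left out, the last holds). Time passes only in rows, so rows that repeat a pose let the fingers close. It gives the time, the measured TCP pose, the force, the opening and the grip force at its end, in the units of the state.
- readout.state(): the state, without advancing time (a new reading comes with each control period).
- vision.grab_frame(name): name is "scene" or "top" or "wrist"; returns the picture (400x640x3 uint8, red, green, blue); there is no depth.
- vision.calibration(name): a dict with "fx", "fy", "cx", "cy" (pixels), "dist" ([k1, k2, p1, p2, k3] as OpenCV has them; the pictures are not rectified), "R" (3x3) and "t" (3): a world point X has camera coordinates R X + t. Camera axes: x right, y down, z forward; pixel columns grow to the right and rows downward; lengths in mm; the calibration is good to about 2 mm. A picture is of the moment at which its call begins: read the wrist's pose just before it. calibration takes no time and is no camera call; for the wrist camera it gives the pose at the moment of the call.
- job.job_done(): hands the job in; it is judged then, once.
The state is a dict: "time_s": time; "joints": joint angles; "qvel": joint speeds; "joint_torque": joint torques, N m; "position": TCP position; "eef_rot": TCP orientation; "force": force on the tool from outside, world axes, zero at the start; "wrist_torque": the same for the moment, N m; "grip_width": finger opening in mm; "finger_force": force on a finger pad.
Only numpy, scipy, OpenCV 4.12 (cv2) and the standard library are available. Lean on these libraries where they do the work, as an engineer would, in place of code of your own. Each camera call takes 0.05 s, during which the arm holds its last target. There are 200 camera calls.

## Working session

There is one attempt and no reset: what is moved stays moved. The work goes in short steps, Python scripts to look and compute and a tool call to move; the robot and the scene stay as the last step left them, time stands still between calls to the robot, and variables do not carry over. Pictures are saved under pics/ and viewed, at most 14 in all, crops included, and the job is handed in when it is done.

Besides the shell and the picture viewer there is one more tool, called after "Call:" as name(argument=value, ...), one argument or row to a line, values as JSON. step_arm: Moves the arm, as the interface text tells. Its arguments: {"type":"object","properties":{"motion":{"type":"array"},"squeeze":{"type":"number"}},"required":["motion"]}

```bash
mkdir -p pics; ls; python3 - <<'E'
from cell import readout, vision, job
import cv2, numpy as np
s=readout.state(); print({k:np.round(v,3).tolist() for k,v in s.items()})
for n in ["scene","top"]:
    im=vision.grab_frame(n); cv2.imwrite(f"pics/{n}0.png",im[:,:,::-1])
    c=vision.calibration(n); print(n,{k:np.round(v,4).tolist() for k,v in c.items()}, "cam pos",-np.array(c["R"]).T@np.array(c["t"]))
E
```

```text
pics
{'time_s': 0.0, 'joints': [1.171, 0.312, 0.014, 1.513, -0.004, 1.319, -0.027], 'qvel': [0.0, 0.001, 0.001, 0.001, 0.0, 0.001, -0.0], 'joint_torque': [-0.0, -37.992, 0.146, -23.059, 0.012, 0.014, 0.0], 'position': [192.371, -514.477, 230.223], 'eef_rot': [-3.089, -0.559, 0.001], 'force': [0.349, -0.622, 0.024], 'wrist_torque': [-0.023, -0.015, 0.014], 'finger_force': 0.0, 'grip_width': 85.498}
scene {'fx': 408.9977, 'fy': 408.9977, 'cx': 321.0653, 'cy': 196.1087, 'dist': [0.0043, 0.0, 0.0, 0.0, 0.0], 'R': [[-0.6399, 0.7684, 0.0098], [0.6502, 0.5481, -0.5262], [-0.4097, -0.3303, -0.8503]], 't': [364.4724, -295.485, 1640.8632]} cam pos [1097.5852602   423.84309874 1236.22289353]
top {'fx': 487.3457, 'fy': 487.3457, 'cx': 317.4261, 'cy': 198.5213, 'dist': [-0.1314, 0.0, 0.0, 0.0, 0.0], 'R': [[-0.0046, -1.0, -0.0059], [-0.9968, 0.005, -0.0803], [0.0803, 0.0055, -0.9968]], 't': [4.9448, 540.0067, 1295.2844]} cam pos [ 434.29303777   -4.91622016 1334.4507146 ]
```

View pics/scene0.png

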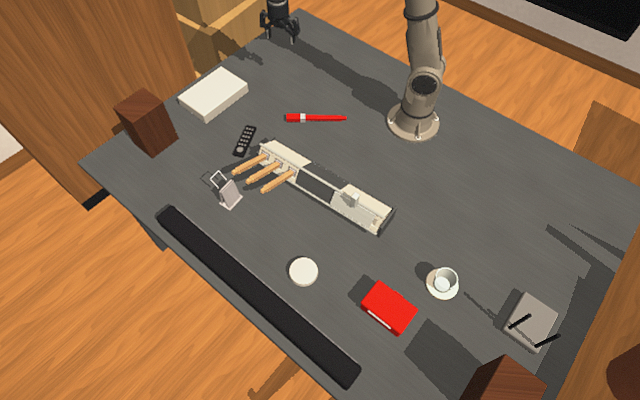

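View pics/top0.png

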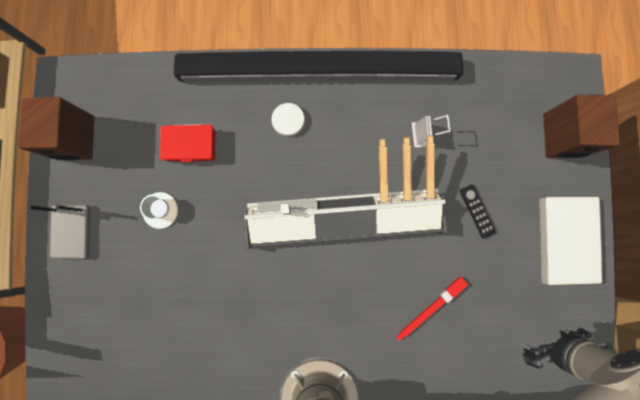

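The top view shows three wooden-handled brushes in the right crock, with tips at about (383,143), (406,141) and (430,139). The red, brush-shaped thing at (435,308) is the look-alike, so it isn't one of the brushes. The cover grip is near (285,209). I'll enlarge the caddy to pin down its corners.

```bash
python3 - <<'E'
import cv2
a=cv2.imread("pics/top0.png")[125:260,235:475]
cv2.imwrite("pics/topc.png",cv2.resize(a,None,fx=3.3,fy=3.3,interpolation=cv2.INTER_CUBIC))
a=cv2.imread("pics/scene0.png")[130:245,220:405]
cv2.imwrite("pics/scenec.png",cv2.resize(a,None,fx=4,fy=4,interpolation=cv2.INTER_CUBIC))
E
```

```text
(no output)
```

View pics/topc.png

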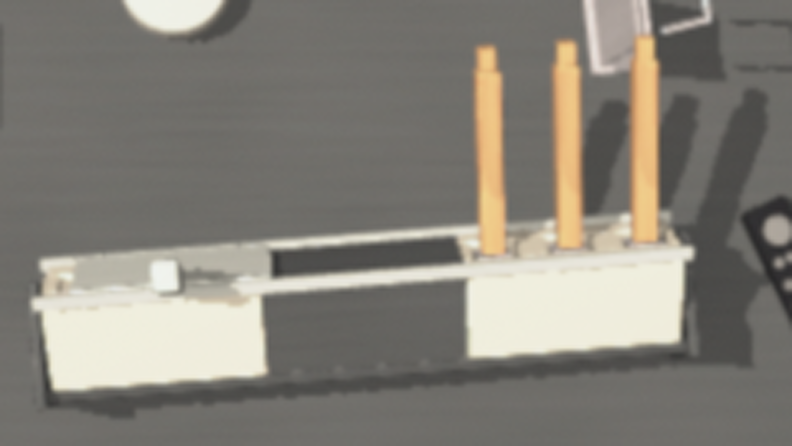

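View pics/scenec.png

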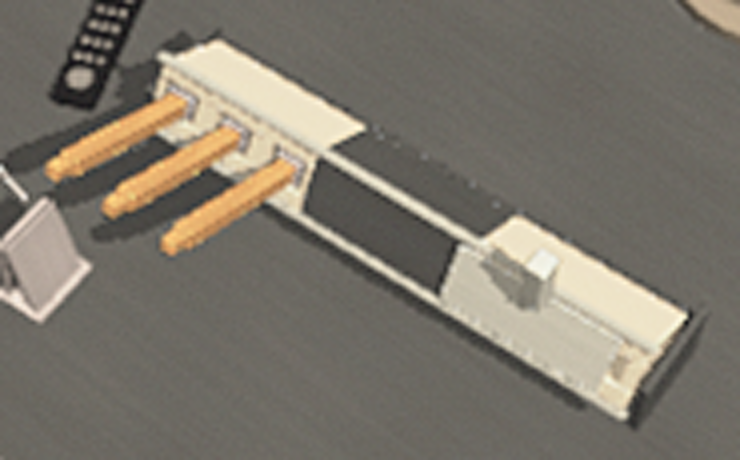

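The crops show three brush tips, in the top crop at (486,47), (566,42) and (645,38). They also show the grip's top face at (165,265), and the white panels' lower corners, which should be at rack y = ±255 and ±80. Next I'll triangulate these across the two views.

```bash
cat > h.py <<'E'
import cv2, numpy as np
from cell import readout, vision, job
from scipy.spatial.transform import Rotation as Rot
from scipy.optimize import least_squares
def uncrop(p,s,o): return (np.array(p,float)+.5)/s-.5+np.array(o)
def ray(cal,px):
    K=np.array([[cal["fx"],0,cal["cx"]],[0,cal["fy"],cal["cy"]],[0,0,1]]);R=np.array(cal["R"]);t=np.array(cal["t"])
    u=cv2.undistortPoints(np.array(px,float).reshape(-1,1,2),K,np.array(cal["dist"])).reshape(-1,2)
    d=np.c_[u,np.ones(len(u))]@R; return -R.T@t, d/np.linalg.norm(d,axis=1)[:,None]
def proj(cal,X):
    K=np.array([[cal["fx"],0,cal["cx"]],[0,cal["fy"],cal["cy"]],[0,0,1]])
    return cv2.projectPoints(np.array(X,float).reshape(-1,1,3),cv2.Rodrigues(np.array(cal["R"]))[0],np.array(cal["t"],float),K,np.array(cal["dist"]))[0].reshape(-1,2)
def tri(ca,pa,cb,pb):
    oa,da=ray(ca,pa);ob,db=ray(cb,pb);out=[]
    for a,b in zip(da,db):
        s=np.linalg.lstsq(np.c_[a,-b],ob-oa,rcond=None)[0];p,q=oa+s[0]*a,ob+s[1]*b
        out.append(np.r_[(p+q)/2,np.linalg.norm(p-q)])
    return np.array(out)
def rackR(yaw): return Rot.from_euler('z',yaw)*Rot.from_matrix(np.array([[.5,0,np.sqrt(.75)],[0,1,0],[-np.sqrt(.75),0,.5]]))
E
cat > m1.py <<'E'
from h import *
T,S=vision.calibration("top"),vision.calibration("scene")
tp=uncrop([[486,47],[566,42],[645,38],[165,263],[52,390],[267,377],[468,358],[682,345]],3.3,[235,125])
sp=uncrop([[168,248],[108,210],[52,172],[543,262],[690,315],[518,215],[367,127],[215,42]],4,[220,130])
P=tri(T,tp,S,sp); print(np.round(P,1))
def X(v,L): return rackR(v[2]).apply(L)+[v[0],v[1],30]
L=np.array([[-32,y,0] for y in (255,80,-80,-255)],float)
f=lambda v:np.r_[(proj(T,X(v,L))-tp[4:]).ravel(),(proj(S,X(v,L))-sp[4:]).ravel()]
r=least_squares(f,[400,0,0]);print(r.x,np.round(r.fun.reshape(-1,2),1).tolist())
v=r.x;print(np.round(rackR(v[2]).inv().apply(P[:,:3]-[v[0],v[1],30]),1))
E
python3 m1.py
```

```text
[[ 678.2 -158.7  138.7    3. ]
 [ 682.6 -220.4  138.     1.4]
 [ 685.8 -281.2  138.7    0.9]
 [ 512.8   83.6  165.7    7.4]
 [ 420.7  178.5   67.3    3.6]
 [ 430.8    8.2   62.8    1.8]
 [ 444.9 -150.4   66.1    1.5]
 [ 454.8 -325.2   55.4    1.5]]
[ 4.52966341e+02 -7.16417910e+01  7.19784702e-02] [[-1.2, 1.1], [0.2, 0.0], [0.2, 1.0], [1.2, -0.4], [0.1, 1.5], [-0.7, 0.7], [-0.3, 0.7], [-0.3, -0.5]]
[[  15.  -103.   243.4]
 [  15.6 -164.9  243.1]
 [  14.4 -225.7  242.4]
 [ -82.1  150.5  129.2]
 [ -39.4  251.8    6.3]
 [ -36.6   81.2    2.3]
 [ -38.1  -78.     6.2]
 [ -30.2 -253.    -1.5]]
```

```bash
python3 - <<'E'
from h import *
s=readout.state();M=Rot.from_rotvec(s["eef_rot"]).as_matrix();print(np.round(M,3), np.round(s["position"],1))
az=np.arctan2(-515,192.6);print("tool x rel to radial deg",np.degrees(np.arctan2(M[1,0],M[0,0])-az))
c=vision.calibration("wrist");R=np.array(c["R"]);o=-R.T@np.array(c["t"])
print("cam in tool",np.round(M.T@(o-s["position"]),1),"cam axes in tool\n",np.round(M.T@R.T,3),c["fx"],c["dist"])
E
```

```text
[[ 0.937  0.35  -0.001]
 [ 0.35  -0.937  0.002]
 [-0.    -0.002 -1.   ]] [ 192.4 -514.5  230.3]
tool x rel to radial deg 89.99899205079151
cam in tool [  71.4    1.1 -141.4] cam axes in tool
 [[ 0.001 -0.96  -0.281]
 [ 1.     0.001 -0.   ]
 [ 0.001 -0.281  0.96 ]] 322.63888016164 [-0.04667795  0.          0.          0.          0.        ]
```

Call:
step_arm(
  motion=[
    [0, [2, -1, -5], [0, 0, 0]],
    [0, [4, -2, -10], [0, 0, 0]],
    [0, [6, -3, -15], [0, 0, 0]],
    [0, [10, -6, -17], [0, 0, 0]],
    [0, [14, -9, -17], [0, 0, 0]],
    [0, [18, -12, -17], [0, 0, 0]],
    [0, [22, -15, -17], [0, 0, 0]],
    [0, [26, -18, -17], [0, 0, 0]],
  ],
  squeeze=40,
)

```text
time_s: 0.9
position: [366.6, -264.6, 401.1]
eef_rot: [3.091, 0.559, -0.0]
force: [0.7, -0.3, 1.0]
grip_width: 85.6
finger_force: 0.0
```

Call:
step_arm(
  motion=[
    [0, [4, -3, 0], [0, 0, 0]],
    [0, [8, -6, 0], [0, 0, 5]],
    [0, [12, -9, 0], [0, 0, 10]],
    [0, [15, -11, 0], [0, 0, 16.4]],
    [0, [18.4, -12.8, 0], [0, 0, 16.4]],
    [0, [18.4, -12.8, 0], [0, 0, 16.4]],
    [0, [18.4, -12.8, 0], [0, 0, 16.4]],
  ],
)

```text
time_s: 1.6
position: [493.6, -81.5, 400.4]
eef_rot: [-3.139, -0.116, 0.003]
force: [-0.2, -0.1, -0.5]
grip_width: 85.1
finger_force: 0.0
```

```bash
python3 - <<'E'
from h import *
import json
s=readout.state();c=vision.calibration("wrist");im=vision.grab_frame("wrist")
print(np.round(s["position"],1),np.round(s["joints"],2),np.round(Rot.from_rotvec(s["eef_rot"]).as_matrix(),3).tolist())
json.dump({k:np.array(v).tolist() for k,v in c.items()},open("w1.json","w"))
cv2.imwrite("pics/w1.png",im[:,:,::-1])
E
```

```text
[493.6 -81.5 400.4] [ 0.44  0.2  -0.39  1.26  0.08  1.7  -1.44] [[0.997, 0.074, -0.002], [0.074, -0.997, 0.0], [-0.002, -0.0, -1.0]]
```

View pics/w1.png

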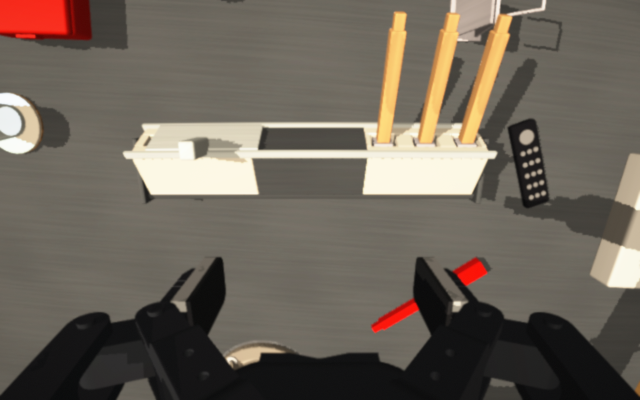

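The wrist view shows the whole caddy: cover grip top at (186,148), dark deck from about (259,130) to (367,150), and brush tips at (400,14), (452,15) and (503,17). I'll enlarge the caddy region to get exact corners.

```bash
python3 - <<'E'
import cv2, numpy as np
a=cv2.imread("pics/w1.png")
b=np.vstack([cv2.resize(a[112:207,118:318],None,fx=4,fy=3,interpolation=cv2.INTER_CUBIC),cv2.resize(a[112:207,310:510],None,fx=4,fy=3,interpolation=cv2.INTER_CUBIC)])
cv2.imwrite("pics/w1c.png",b)
E
```

```text
(no output)
```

View pics/w1c.png

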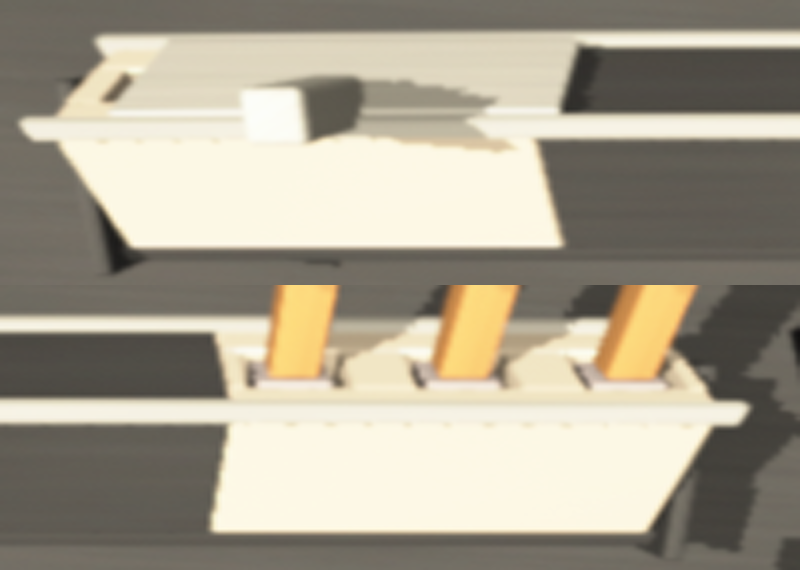

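```bash
cat > m2.py <<'E'
from h import *
import json
T,S=vision.calibration("top"),vision.calibration("scene");W=json.load(open("w1.json"))
tp=uncrop([[486,47],[566,42],[645,38],[165,265],[52,390],[267,377],[468,358],[682,345]],3.3,[235,125])
sp=uncrop([[168,246],[108,208],[52,170],[543,262],[690,315],[518,215],[367,127],[215,42]],4,[220,130])
wc=lambda p,o:uncrop([p],np.array([4,3]),o)[0]
wp=np.array([[400,14],[452.5,15],[504,16.5],wc([272,114],[118,112]),wc([130,247],[118,112]),wc([563,245],[118,112]),wc([212,532-285],[310,112]),wc([648,531-285],[310,112])])
# three-view triangulation per point by reprojection
P=[]
for i in range(8):
    f=lambda X:np.r_[proj(T,X)[0]-tp[i],proj(S,X)[0]-sp[i],proj(W,X)[0]-wp[i]]
    r=least_squares(f,[500,0,100]);P.append(r.x);print(i,np.round(r.x,1),np.round(r.fun,1))
P=np.array(P)
def X(v,L): return rackR(v[2]).apply(L)+[v[0],v[1],30]
def f(v):
    L=np.array([[-32,y,v[3]] for y in (255,80,-80,-255)],float)
    return np.r_[tuple((proj(c,X(v,L))-p[4:]).ravel() for c,p in ((T,tp),(S,sp),(W,wp)))]
for z0 in (None,0):
    g=f if z0 is None else (lambda v:f(np.r_[v[:3],0]))
    r=least_squares(g,[450,-70,.07,0]);v=r.x;print(v,np.round(r.fun.reshape(3,-1),1).tolist())
    print(np.round(rackR(v[2]).inv().apply(P-[v[0],v[1],30]),1))
E
python3 m2.py
```

```text
0 [ 676.6 -160.3  137.8] [ 0.1  1.  -0.5 -0.  -0.2 -0.3]
1 [ 681.2 -220.8  137.5] [-0.1  0.8  0.   0.2  0.1 -0.3]
2 [ 685.2 -280.6  138.7] [-0.4  0.3  0.1  0.5  0.3 -0. ]
3 [507.9  80.  155.1] [ 0.5  2.5 -1.4 -0.  -0.6 -0.9]
4 [419.5 177.2  60.9] [ 0.3  0.8 -1.   0.5 -0.4 -0. ]
5 [431.9   7.4  59.5] [ 0.  -0.2 -0.7  0.6 -0.2  0.5]
6 [ 445.1 -152.2   64.9] [ 0.4  0.1 -0.6 -0.1 -0.4  0. ]
7 [ 455.9 -325.6   55.5] [ 0.4 -0.6 -0.1  0.1 -0.3  0.3]
[ 4.57509499e+02 -7.17097697e+01  7.44263704e-02 -5.43958978e+00] [[-0.9, 1.4, 0.4, 0.1, 0.3, 1.0, 1.1, -0.5], [-0.0, 1.7, -0.8, 1.0, -0.3, 1.1, -0.4, -0.1], [-0.9, -0.2, 0.9, 0.5, -0.9, -0.1, 0.8, 0.4]]
[[  12.6 -104.7  237.4]
 [  12.9 -165.3  237.3]
 [  11.6 -225.2  237.5]
 [ -77.6  147.6  115.8]
 [ -36.5  251.    -1.4]
 [ -35.4   80.8   -2.2]
 [ -39.4  -79.3    1.5]
 [ -32.4 -253.1   -5. ]]
[ 4.53346366e+02 -7.19360393e+01  7.44134922e-02  0.00000000e+00] [[-1.1, 1.2, 0.3, -0.1, 0.3, 0.8, 1.3, -0.8], [0.0, 1.4, -0.8, 0.7, -0.4, 0.7, -0.6, -0.4], [-1.9, -0.1, 0.5, 0.6, -0.7, -0.0, 1.5, 0.5]]
[[  14.7 -104.7  241. ]
 [  15.  -165.4  240.9]
 [  13.7 -225.3  241.1]
 [ -75.5  147.5  119.4]
 [ -34.4  250.9    2.2]
 [ -33.3   80.7    1.4]
 [ -37.3  -79.4    5.1]
 [ -30.3 -253.1   -1.4]]
```

```bash
cat >> m2.py <<'E'
print("---")
v=np.array([450,-72,.0744])
for y in (150,165):
  for x in (-20,-25):
    foot=X(v,[[x,y,96]])[0]; top=foot+[0,0,58]
    print(y,x,np.round(top,1),[np.round(proj(c,top)[0],1).tolist() for c in (T,S,W)])
print(tp[3],sp[3],wp[3])
# cover plate edges: y of cover ends on plane z=96 rack, from wrist & top
n=rackR(v[2]).apply([0,0,1]);o=X(v,[[0,0,96]])[0]
for c,p in ((W,[wc([165,42],[118,112]),wc([578,42],[118,112]),wc([560,110],[118,112]),wc([108,108],[118,112])]),(T,uncrop([[75,255],[270,248],[272,275]],3.3,[235,125]))):
    oo,d=ray(c,p); L=[rackR(v[2]).inv().apply(oo+k*((o-oo)@n)/(k@n)-[v[0],v[1],30]) for k in d]; print(np.round(L,1).tolist())
E
python3 m2.py | sed -n '/---/,$p'
```

```text
---
150 -20 [511.8  83.  153.3] [[284.0, 205.9], [353.9, 196.8], [183.0, 145.1]]
150 -25 [509.3  82.8 157.7] [[283.9, 206.8], [354.5, 195.5], [181.8, 147.7]]
165 -20 [510.7  98.  153.3] [[277.8, 206.4], [358.0, 199.2], [170.8, 145.2]]
165 -25 [508.2  97.8 157.7] [[277.8, 207.3], [358.5, 197.9], [169.5, 147.7]]
[284.65151515 204.95454545] [355.375 195.125] [185.625      149.66666667]
[[17.8, 221.2, 96.0], [15.9, 68.7, 96.0], [-38.3, 67.9, 96.0], [-35.5, 222.1, 96.0]]
[[26.1, 226.1, 96.0], [10.4, 70.2, 96.0], [-37.5, 70.3, 96.0]]
```

Call:
step_arm(
  motion=[
    [0, [0.8, -5, 0], [0, 0, 0]],
    [0, [1.6, -10, 0], [0, 0, 0]],
    [0, [2.6, -16.1, 3], [0, 0, 0]],
    [0, [2.6, -16.1, 8], [0, 0, 0]],
    [0, [2.6, -16.1, 13], [0, 0, 0]],
    [0, [2.6, -16.1, 18], [0, 0, 0]],
    [0, [2.6, -16.1, 18], [0, 0, 0]],
    [0, [2.6, -16.1, 18], [0, 0, 0]],
  ],
)

```text
time_s: 2.45
position: [507.0, 78.2, 220.2]
eef_rot: [3.138, 0.108, -0.006]
force: [0.0, 1.0, 0.4]
grip_width: 85.5
finger_force: 0.0
```

```bash
cat > shot.py <<'E'
from h import *
import json,sys
s=readout.state();n=sys.argv[1];cam=sys.argv[2] if len(sys.argv)>2 else "wrist"
c=vision.calibration(cam);im=vision.grab_frame(cam)
print(np.round(s["position"],1),np.round(s["joints"],2),np.round(Rot.from_rotvec(s["eef_rot"]).as_matrix(),3).tolist(),s["grip_width"])
json.dump({k:np.array(v).tolist() for k,v in c.items()},open(n+".json","w"))
cv2.imwrite(f"pics/{n}.png",im[:,:,::-1])
E
python3 shot.py w2
```

```text
[507.   78.2 220.2] [ 0.2   0.28 -0.49  1.61  0.14  1.29 -1.81] [[0.998, 0.069, -0.004], [0.069, -0.998, -0.001], [-0.004, 0.001, -1.0]] 85.52937652381345
```

View pics/w2.png

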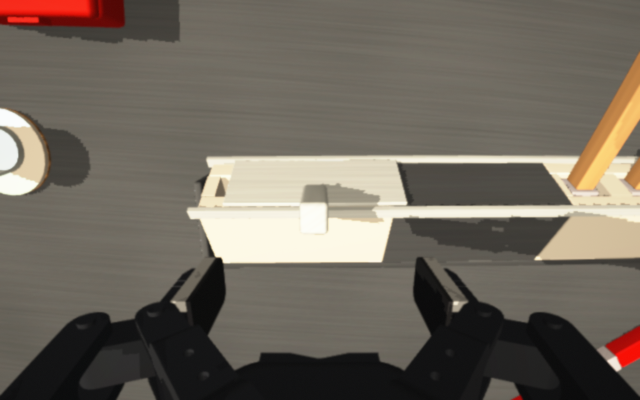

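The grip is centred between the fingers, its top face near (314,220). The caddy corners are also sharper here, for example the lower panel corners at (222,262), (382,262) and (537,260).

```bash
python3 - <<'E'
from h import *
import json
W2=json.load(open("w2.json"));W=json.load(open("w1.json"))
print(proj(W2,[508,81,155]))
o,d=ray(W2,[[314,220]]);
for h in (150,155,160): print(h,np.round(o+d[0]*((h-o[2])/d[0][2]),1))
im=cv2.imread("pics/w2.png").astype(int)
print("col at 360 rows(dark->):",im[195:275:1,350].sum(1).tolist())
S=vision.calibration("scene");T=vision.calibration("top")
# bottom panel corners across w1,w2
wc=lambda p,o:uncrop([p],np.array([4,3]),o)[0]
a=[wc([130,247],[118,112]),wc([563,245],[118,112]),wc([212,247],[310,112])]
P=tri(W,a,W2,[[222,262],[382.5,262],[537,260]]);print(np.round(P,1))
# cover right end corners & far rail left end & near rail left end
a=[wc([578,44],[118,112]),wc([560,110],[118,112]),wc([97,38],[118,112]),wc([22,125],[118,112])]
P=tri(W,a,W2,[[398,163],[406,204],[208,159],[189,211]]);print(np.round(P,1))
E
```

```text
[[313.2215751  217.28084954]]
150 [504.3  80.3 150. ]
155 [506.1  80.3 155. ]
160 [507.9  80.4 160. ]
col at 360 rows(dark->): [435, 432, 433, 437, 441, 441, 446, 490, 552, 554, 515, 462, 429, 421, 441, 501, 530, 536, 542, 552, 547, 542, 549, 576, 629, 707, 729, 733, 733, 733, 733, 733, 733, 733, 733, 733, 733, 733, 733, 733, 733, 733, 732, 733, 733, 733, 733, 732, 732, 731, 731, 731, 731, 731, 731, 731, 731, 731, 731, 731, 730, 730, 730, 730, 730, 730, 699, 476, 305, 290, 284, 272, 277, 306, 317, 321, 323, 318, 316, 314]
[[ 423.9  169.7   70.7    3.6]
 [ 433.5    6.6   63.4    0.8]
 [ 446.1 -152.8   66.5    1.1]]
[[5.345e+02 4.100e+00 5.930e+01 2.000e-01]
 [5.068e+02 2.700e+00 9.970e+01 1.000e+00]
 [5.252e+02 1.847e+02 5.530e+01 3.000e-01]
 [4.895e+02 1.845e+02 1.085e+02 1.600e+00]]
```

Call:
step_arm(
  motion=[
    [0, [0, -0.2, 4], [0, 0, 0]],
    [0, [0, -0.2, 8], [0, 0, 0]],
    [0, [0, -0.2, 10], [0, 0, 0]],
    [0, [0, -0.2, 10], [0, 0, 0]],
    [255, [0, -0.2, 10], [0, 0, 0]],
    [255, [0, -0.2, 10], [0, 0, 0]],
    [255, [0, -0.2, 10], [0, 0, 0]],
    [255, [0, -0.2, 10], [0, 0, 0]],
  ],
  squeeze=50,
)

```text
time_s: 3.3
position: [508.9, 82.4, 122.7]
eef_rot: [-3.14, -0.112, -0.004]
force: [0.0, -0.2, 0.5]
grip_width: 28.2
finger_force: 0.0
```

Call:
step_arm(
  motion=[
    [255, [0, 0, 0], [0, 0, 0]],
    [255, [0, 0, 0], [0, 0, 0]],
    [255, [0, 0, 0], [0, 0, 0]],
    [255, [0, 2, 0], [0, 0, 0]],
    [255, [0, 4, 0], [0, 0, 0]],
    [255, [0, 6, 0], [0, 0, 0]],
    [255, [0, 8, 0], [0, 0, 0]],
    [255, [0, 8, 0], [0, 0, 0]],
  ],
)

```text
time_s: 4.1
position: [514.7, -1.1, 122.4]
eef_rot: [3.137, 0.106, 0.003]
force: [-1.1, -1.7, 6.6]
grip_width: 19.4
finger_force: 50.5
```

Call:
step_arm(
  motion=[
    [255, [0, 2, 0], [0, 0, 0]],
    [255, [0, 4, 0], [0, 0, 0]],
    [255, [0, 6, 0], [0, 0, 0]],
    [255, [0, 6.6, 0], [0, 0, 0]],
    [255, [0, 6.6, 0], [0, 0, 0]],
    [255, [0, 6.6, 0], [0, 0, 0]],
  ],
)

```text
time_s: 4.7
position: [519.4, -64.6, 122.4]
eef_rot: [3.138, 0.111, 0.004]
force: [0.3, -1.2, 5.6]
grip_width: 19.3
finger_force: 50.4
```

Call:
step_arm(
  motion=[
    [100, [0, 0, 0], [0, 0, 0]],
    [100, [0, 0, 0], [0, 0, 0]],
    [100, [0, 0, 0], [0, 0, 0]],
    [100, [0, 0, 0], [0, 0, 0]],
    [100, [0, 0, -4], [0, 0, 0]],
    [100, [0, 0, -9], [0, 0, 0]],
    [100, [0, 0, -12], [0, 0, 0]],
    [100, [0, 0, -12], [0, 0, 0]],
  ],
)

```text
time_s: 5.5
position: [521.7, -63.1, 246.6]
eef_rot: [3.138, 0.113, 0.017]
force: [0.6, -0.5, 0.3]
grip_width: 51.9
finger_force: 0.0
```

```bash
python3 shot.py w3; python3 shot.py s3 scene
```

```text
[521.7 -63.1 246.6] [ 0.43  0.27 -0.44  1.55  0.12  1.33 -1.52] [[0.997, 0.072, 0.011], [0.072, -0.997, -0.001], [0.011, 0.002, -1.0]] 51.89040392247958
[519.9 -63.2 243.8] [ 0.43  0.28 -0.44  1.55  0.12  1.33 -1.52] [[0.997, 0.072, 0.006], [0.072, -0.997, -0.001], [0.006, 0.001, -1.0]] 51.6768726623433
```

View pics/w3.png

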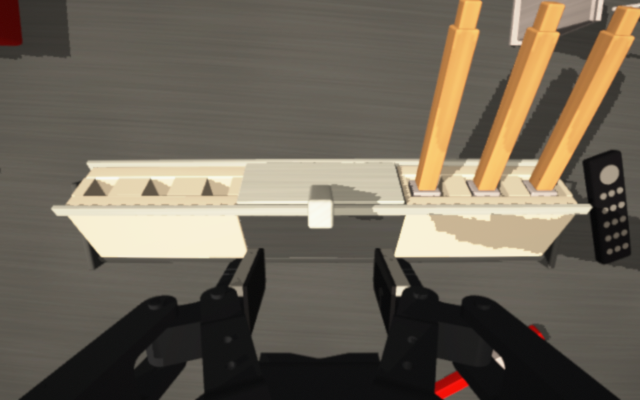

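```bash
cat > plan.py <<'E'
from h import *
V=np.array([443.5,-72.2,.0744])
RR=rackR(V[2])
def W(p): return RR.apply(p)+[V[0],V[1],30]
def Lr(p): return RR.inv().apply(np.array(p)-[V[0],V[1],30])
def toolR(kind,tilt=0):
    """A: x_t=-z_r,y_t=y_r ; B: x_t=z_r,y_t=-y_r ; tilt deg: tool leans toward vertical"""
    z=np.array([np.cos(np.radians(tilt)),0,-np.sin(np.radians(tilt))]);y=np.array([0,1,0]) if kind=='A' else np.array([0,-1,0])
    return RR*Rot.from_matrix(np.c_[np.cross(y,z),y,z])
def now():
    s=readout.state();return np.array(s["position"]),Rot.from_rotvec(s["eef_rot"]),s
def plan(kind,g,tilt=0):
    """g: grasp point in rack frame"""
    p,R,s=now();Rt=toolR(kind,tilt);t=W(g)+19*Rt.as_matrix()[:,2]
    print("shift cm",np.round(R.inv().apply(t-p)/10,2),"turn deg",np.round((R.inv()*Rt).as_rotvec(degrees=True),1),"target",np.round(t,1))
    print("  now grasp rack",np.round(Lr(p-19*R.as_matrix()[:,2]*-1*-1),1) if 0 else np.round(Lr(p-19*R.as_matrix()[:,2]),1),"j",np.round(s["joints"],2))
E
python3 - <<'E'
from plan import *
from plan import now
p,R,s=now(); Rt=toolR('A',5)
print(np.round(W([19,-105,249]),1))
plan('A',[7.7,-104.5,135],5)
plan('A',[-100,-104.5,135],5)
E
```

```text
[ 675.8 -160.2  138. ]
shift cm [ 5.34 10.76 16.82] turn deg [ 3.880e+01 -1.000e-01  1.756e+02] target [ 579.7 -166.8   73.6]
  now grasp rack [-162.1    3.3  180.7] j [ 0.43  0.28 -0.44  1.56  0.12  1.33 -1.52]
shift cm [-0.03 10.78  7.49] turn deg [ 3.880e+01 -1.000e-01  1.756e+02] target [ 526.  -170.8  166.9]
  now grasp rack [-162.1    3.3  180.7] j [ 0.43  0.28 -0.44  1.56  0.12  1.33 -1.52]
```

Call:
step_arm(
  motion=[
    [120, [0, 1, -1], [0, 0, -8.5]],
    [120, [0, 3, -2], [0, 0, -17]],
    [120, [0, 5, -2], [0, 0, -25.5]],
    [120, [0, 7, -2], [0, 0, -34]],
    [120, [0, 9, -2], [0, 0, -42.5]],
    [120, [0, 10.5, -2], [0, 0, -51]],
    [120, [0, 10.5, -2], [0, 0, -59.5]],
    [120, [0, 10.5, -2], [0, 0, -68]],
  ],
)

```text
time_s: 6.4
position: [524.4, -168.8, 258.7]
eef_rot: [-2.533, -1.852, 0.004]
force: [-0.2, -0.1, 1.0]
grip_width: 45.1
finger_force: 0.0
```

Call:
step_arm(
  motion=[
    [120, [0, 0, 0], [0, 0, -8.5]],
    [120, [0, 0, 0], [0, 0, -17]],
    [120, [0, 0, 0], [0, 0, -25.5]],
    [120, [0, 0, 0], [0, 0, -34]],
    [120, [0, 0, 0], [0, 0, -42.5]],
    [120, [0, 0, 0], [0, 0, -51]],
    [120, [0, 0, 0], [0, 0, -59.5]],
    [120, [0, 0, 0], [0, 0, -68]],
  ],
)

```text
time_s: 7.2
position: [524.6, -167.9, 259.0]
eef_rot: [-1.061, -2.953, 0.0]
force: [-0.2, -0.0, 0.7]
grip_width: 45.5
finger_force: 0.0
```

```bash
python3 -c "
from plan import *
plan('A',[-100,-104.5,135],5)"
```

```text
shift cm [-0.33 -0.12  9.21] turn deg [ -9.5 -24.  -43.1] target [ 526.  -170.8  166.9]
  now grasp rack [-177.9 -101.5  187.9] j [ 0.84  0.41 -0.8   1.43  0.29  1.43  0.92]
```

Call:
step_arm(
  motion=[
    [120, [0, 0, 1], [-1.6, -4, -7.2]],
    [120, [0, 0, 3], [-3.2, -8, -14.4]],
    [120, [-0.1, 0, 5], [-4.7, -12, -21.5]],
    [120, [-0.2, 0, 7], [-6.3, -16, -28.7]],
    [120, [-0.3, -0.1, 9.2], [-7.9, -20, -35.9]],
    [120, [-0.3, -0.1, 9.2], [-9.5, -24, -43.1]],
    [120, [-0.3, -0.1, 9.2], [-9.5, -24, -43.1]],
    [120, [-0.3, -0.1, 9.2], [-9.5, -24, -43.1]],
  ],
)

```text
time_s: 8.0
position: [526.7, -171.3, 168.5]
eef_rot: [-0.086, 2.703, 0.019]
force: [0.7, 0.7, 0.0]
grip_width: 45.7
finger_force: 0.0
```

```bash
python3 shot.py w4;python3 -c "
from plan import *
plan('A',[7.7,-104.5,135],5)"
```

```text
[ 526.7 -171.3  168.5] [ 1.36  0.28 -1.1   1.97  0.14  0.63  1.87] [[-0.904, -0.063, 0.423], [-0.057, 0.998, 0.027], [-0.424, 0.0, -0.906]] 45.69799497430748
shift cm [-0.6   0.04 10.89] turn deg [-0.3  0.2 -0.4] target [ 579.7 -166.8   73.6]
  now grasp rack [-101.3 -104.2  138.1] j [ 1.36  0.28 -1.1   1.97  0.14  0.63  1.87]
```

View pics/w4.png

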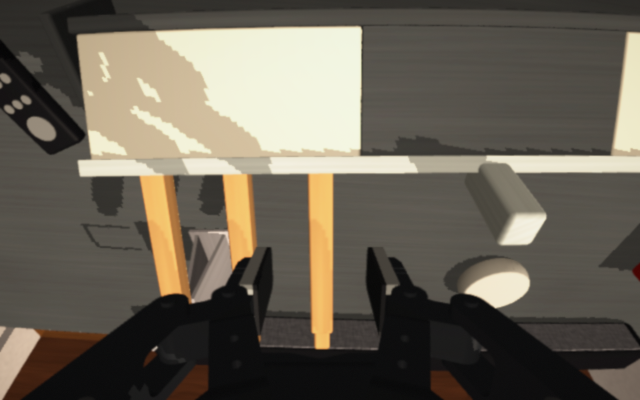

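Brush 1 is centred between the fingers, at columns 310–332. The neighbouring brush is clear to the left, at about column 240. I'll go down and grip it.

Call:
step_arm(
  motion=[
    [120, [-0.3, 0, 4], [0, 0, 0]],
    [120, [-0.6, 0, 7], [0, 0, 0]],
    [120, [-0.6, 0, 10.8], [0, 0, 0]],
    [120, [-0.6, 0, 10.8], [0, 0, 0]],
    [255, [-0.6, 0, 10.8], [0, 0, 0]],
    [255, [-0.6, 0, 10.8], [0, 0, 0]],
    [255, [-0.6, 0, 10.8], [0, 0, 0]],
    [255, [-0.6, 0, 10.8], [0, 0, 0]],
  ],
  squeeze=70,
)

```text
time_s: 8.85
position: [580.1, -167.9, 76.2]
eef_rot: [-0.091, 2.697, 0.016]
force: [1.5, 1.1, 0.5]
grip_width: 17.1
finger_force: 70.1
```

```bash
python3 -c "
from plan import *
plan('A',[7,-104.5,230],5);plan('A',[-60,-104.5,250],0)
print(readout.state()['grip_width'],readout.state()['finger_force'])"
```

```text
shift cm [-9.33  0.15 -0.61] turn deg [-0.4  0.4 -0.3] target [ 661.4 -160.7  121.7]
  now grasp rack [   5.6 -105.5  136.4] j [ 1.    0.47 -0.81  1.97  0.42  0.44  1.62]
shift cm [-10.95   0.12  -7.46] turn deg [-0.4 -4.6 -0.3] target [ 646.7 -161.8  190.5]
  now grasp rack [   5.6 -105.5  136.4] j [ 1.    0.47 -0.81  1.97  0.42  0.44  1.62]
17.06866392196367 70.08310317993164
```

Call:
step_arm(
  motion=[
    [255, [-2, 0, 0], [0, 0, 0]],
    [255, [-4, 0, 0], [0, 0, 0]],
    [255, [-6, 0, 0], [0, 0, 0]],
    [255, [-8, 0, -0.1], [0, 0, 0]],
    [255, [-10, 0, -1], [0, 0, 0]],
    [255, [-12, 0, -3], [0, -2, 0]],
    [255, [-12.5, 0, -7], [0, -4.6, 0]],
    [255, [-12.5, 0, -7], [0, -4.6, 0]],
  ],
)

```text
time_s: 9.65
position: [665.6, -162.9, 199.8]
eef_rot: [-0.089, 2.606, 0.013]
force: [1.2, -0.2, 0.1]
grip_width: 16.8
finger_force: 88.8
```

```bash
python3 -c "
from plan import *
plan('A',[-60,100,280],0)
print(readout.state()['grip_width'],readout.state()['finger_force'])"
```

```text
shift cm [-0.86 20.7  -0.36] turn deg [-0.6  0.6 -0.2] target [657.4  44.  205.5]
  now grasp rack [ -58.7 -106.8  270.6] j [ 0.99  0.43 -0.9   1.72  0.33  0.63  1.65]
16.808695940108645 88.77864360809326
```

Call:
step_arm(
  motion=[
    [255, [-0.5, 3, 0], [0, 0, 0]],
    [255, [-1, 6, 0], [0, 0, 8.5]],
    [255, [-1.5, 9, 0], [0, 0, 17]],
    [255, [-1.5, 12, 0], [0, 0, 25.5]],
    [255, [-1.5, 15, 0], [0, 0, 34]],
    [255, [-1.5, 18, 0], [0, 0, 42.5]],
    [255, [-1.5, 21, 0], [0, 0, 51]],
    [255, [-1.5, 24, 0], [0, 0, 59.5]],
  ],
)

```text
time_s: 10.45
position: [659.3, 80.3, 199.8]
eef_rot: [1.248, 2.361, 0.376]
force: [0.6, 0.5, -1.5]
grip_width: 16.7
finger_force: 88.5
```

Call:
step_arm(
  motion=[
    [255, [0, 0, 0], [0, 0, 8.5]],
    [255, [0, 0, 0], [0, 0, 17]],
    [255, [0, 0, 0], [0, 0, 25.5]],
    [255, [0, 0, 0], [0, 0, 34]],
    [255, [0, 0, 0], [0, 0, 42.5]],
    [255, [0, 0, 0], [0, 0, 51]],
    [255, [0, 0, 0], [0, 0, 59.5]],
    [255, [0, 0, 0], [0, 0, 68]],
  ],
)

```text
time_s: 11.25
position: [659.4, 79.2, 199.5]
eef_rot: [2.508, 1.342, 0.694]
force: [-0.8, -0.7, -0.6]
grip_width: 16.7
finger_force: 88.5
```

```bash
python3 -c "
from plan import *
plan('B',[-60,225,270],0)
print(readout.state()['grip_width'],readout.state()['finger_force'])"
```

```text
shift cm [ 6.44 -6.4  -0.78] turn deg [ 0.2  0.1 52.1] target [639.5 168.  200.5]
  now grasp rack [-52.6 135.  281. ] j [ 0.06  0.25 -0.28  1.81  0.24  0.58 -0.95]
16.73494718735362 88.49436163902283
```

Call:
step_arm(
  motion=[
    [255, [1, -1, 0], [0, 0, 8]],
    [255, [2, -2, -0.2], [0, 0, 16]],
    [255, [3, -3, -0.3], [0, 0, 24]],
    [255, [4, -4, -0.5], [0, 0, 32]],
    [255, [5.5, -5.5, -0.6], [0, 0, 40]],
    [255, [6.4, -6.4, -0.8], [0, 0, 48]],
    [255, [6.4, -6.4, -0.8], [0, 0, 52]],
    [255, [6.4, -6.4, -0.8], [0, 0, 52]],
  ],
)

```text
time_s: 12.05
position: [638.3, 168.8, 200.0]
eef_rot: [-3.019, -0.125, -0.808]
force: [0.1, -0.4, -1.7]
grip_width: 16.9
finger_force: 71.1
```

```bash
python3 shot.py w5; python3 -c "
from plan import *
plan('B',[0,225,215],0)"
```

```text
[638.3 168.8 200. ] [-0.29  0.24 -0.09  1.81  0.3   0.61 -2.07] [[0.863, 0.081, 0.498], [0.074, -0.997, 0.035], [0.499, 0.007, -0.866]] 16.855135610415445
shift cm [-5.36 -0.1   5.99] turn deg [0.2 0.1 0.5] target [621.9 166.7 121. ]
  now grasp rack [-59.8 224.8 268.7] j [-0.29  0.24 -0.09  1.81  0.3   0.61 -2.06]
```

View pics/w5.png

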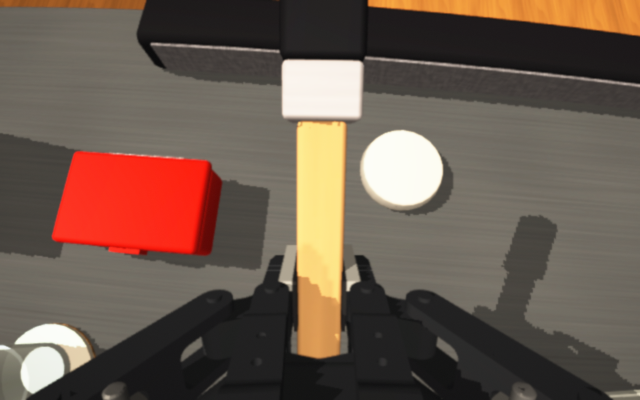

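```bash
cat > pitch.py <<'E'
from h import *
# predicted rows of ferrule ends in the wrist picture for pitch th (deg; + = bristles away from the camera, along +z_t) and grip distance d from handle end
cp=np.array([71.4,1.1,-141.4]);Rc=np.array([[.001,-.96,-.281],[1,.001,0],[.001,-.281,.96]])
c=vision.calibration("wrist")
def pr(q): k=Rc.T@(np.array(q)-cp); return c["fx"]*k[0]/k[2]+c["cx"],c["fy"]*k[1]/k[2]+c["cy"],k[2]
for d in (108,113,118):
  for th in (-6,-3,0,3,6):
    a=np.radians(th);out=[]
    for x in (165-d,185-d):
        for y in (-14,14):
            q=np.array([x*np.cos(a)+12*np.sin(a),y,-19+x*np.sin(a)-12*np.cos(a)]);out.append(pr(q)[:2])
    print(d,th,np.round(out,0).tolist())
E
python3 pitch.py
```

```text
108 -6 [[273.0, 160.0], [359.0, 160.0], [269.0, 96.0], [362.0, 96.0]]
108 -3 [[274.0, 156.0], [358.0, 157.0], [271.0, 93.0], [361.0, 93.0]]
108 0 [[275.0, 153.0], [357.0, 153.0], [273.0, 91.0], [359.0, 91.0]]
108 3 [[276.0, 150.0], [356.0, 150.0], [274.0, 90.0], [358.0, 90.0]]
108 6 [[277.0, 148.0], [355.0, 148.0], [276.0, 90.0], [357.0, 90.0]]
113 -6 [[274.0, 175.0], [358.0, 175.0], [270.0, 113.0], [361.0, 113.0]]
113 -3 [[275.0, 171.0], [357.0, 171.0], [272.0, 110.0], [360.0, 110.0]]
113 0 [[276.0, 168.0], [357.0, 168.0], [273.0, 107.0], [359.0, 107.0]]
113 3 [[276.0, 165.0], [356.0, 165.0], [275.0, 106.0], [357.0, 106.0]]
113 6 [[277.0, 162.0], [355.0, 162.0], [276.0, 105.0], [356.0, 105.0]]
118 -6 [[274.0, 189.0], [358.0, 189.0], [271.0, 129.0], [360.0, 129.0]]
118 -3 [[275.0, 185.0], [357.0, 185.0], [272.0, 126.0], [359.0, 126.0]]
118 0 [[276.0, 182.0], [356.0, 182.0], [274.0, 123.0], [358.0, 123.0]]
118 3 [[277.0, 179.0], [355.0, 179.0], [275.0, 121.0], [357.0, 121.0]]
118 6 [[278.0, 176.0], [355.0, 176.0], [276.0, 119.0], [356.0, 120.0]]
```

The wrist view shows the brush gripped, with bristles out. The ferrule is at rows 60–119, further out than planned, so the grip sits about 98 mm from the handle end. I'll measure the handle end in the fixed cameras.

```bash
cat > meas.py <<'E'
from plan import *
import sys,json
def wood(im):
    h=cv2.cvtColor(im,cv2.COLOR_RGB2HSV);return cv2.inRange(h,(10,70,110),(22,200,255))
def brush(save=None,r=12):
    """axis of the held brush: wood pixels near the predicted axis, line fit + extents in each fixed camera"""
    p,R,s=now();g=p-19*R.as_matrix()[:,2];ax=R.as_matrix()[:,0]*(-1 if R.as_matrix()[0,0]>0 else 1)
    hd=R.as_matrix()[:,0]*(-1)
    res={}
    for n in ("scene","top"):
        c=vision.calibration(n);im=vision.grab_frame(n)
        if save: cv2.imwrite(f"pics/{save}_{n}.png",im[:,:,::-1])
        m=np.zeros(im.shape[:2],np.uint8);a=proj(c,g+hd*125)[0];b=proj(c,g-hd*90)[0]
        cv2.line(m,tuple(map(int,a)),tuple(map(int,b)),255,r)
        k=cv2.bitwise_and(wood(im),m);ys,xs=np.nonzero(k);P=np.c_[xs,ys].astype(float)
        vx,vy,x0,y0=cv2.fitLine(P.astype(np.float32),cv2.DIST_HUBER,0,.01,.01).ravel()
        d=np.array([vx,vy]);d*=np.sign(d@(a-b));t=(P-[x0,y0])@d
        e=np.array([x0,y0])+d*t.max()+d*.5;f=np.array([x0,y0])+d*t.min()-d*.5
        res[n]=(c,e,f);print(n,len(P),"handle end",np.round(e,1),"far",np.round(f,1),"pred g+98,g-67",np.round(proj(c,g+hd*98)[0],1),np.round(proj(c,g-hd*67)[0],1))
    (c1,e1,f1),(c2,e2,f2)=res["scene"],res["top"]
    E=tri(c1,[e1],c2,[e2])[0]
    print("handle end rack",np.round(Lr(E[:3]),1),"gap",round(E[3],1))
    # axis from the planes through the two image lines
    def pl(c,e,f): o,d=ray(c,[e,f]);n=np.cross(d[0],d[1]);return n/np.linalg.norm(n),o
    n1,_=pl(c1,e1,f1);n2,_=pl(c2,e2,f2);u=np.cross(n1,n2);u/=np.linalg.norm(u);u*=np.sign(u@hd)
    print("axis (handle dir) rack",np.round(RR.inv().apply(u),3),"tool",np.round(R.inv().apply(u),3),"g",np.round(Lr(g),1))
brush(sys.argv[1])
E
python3 meas.py b1; python3 - <<'E'
import cv2,numpy as np
a=cv2.imread("pics/b1_scene.png")[140:280,280:460];b=cv2.imread("pics/b1_top.png")[100:220,220:300]
cv2.imwrite("pics/b1c.png",np.hstack([cv2.resize(a,(540,420),interpolation=2),cv2.resize(b,(240,360),interpolation=2)[:420] if 0 else cv2.copyMakeBorder(cv2.resize(b,(240,360),interpolation=2),0,60,0,0,0)]))
E
```

```text
scene 173 handle end [365.6 212.7] far [344.9 237.4] pred g+98,g-67 [368.1 215.5] [343.4 238.9]
top 257 handle end [246.  156.4] far [242.8 126.2] pred g+98,g-67 [251.8 192.2] [242.  126.6]
handle end rack [-126.9  226.9  281.8] gap 23.8
axis (handle dir) rack [-0.288 -0.011 -0.958] tool [-0.958  0.003 -0.287] g [-59.8 224.8 268.7]
```

View pics/b1c.png

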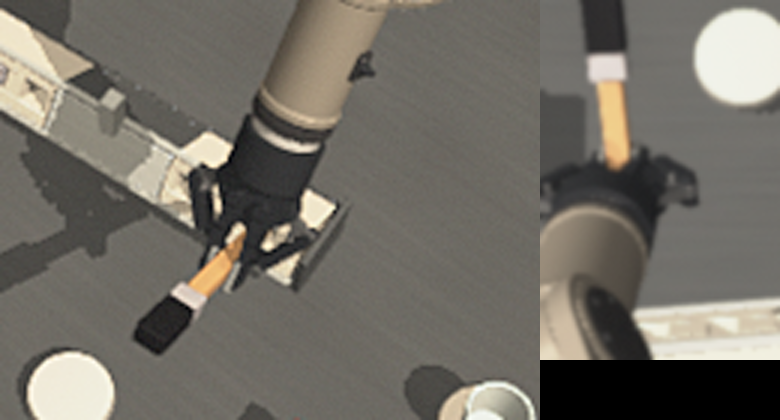

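```bash
cat > fitp.py <<'E'
from plan import *
import json
# brush in tool frame: grasp point TCP-19z; pitch th about tool y, d = grip-to-handle-end, o = depth offset along z_t
cp=np.array([71.4,1.1,-141.4]);Rc=np.array([[.001,-.96,-.281],[1,.001,0],[.001,-.281,.96]])
def solve(wrows,scene,top,p,R,wc):
    S,T=vision.calibration("scene"),vision.calibration("top")
    def model(v):
        d,th,o=v;a=np.radians(th);u=np.array([np.cos(a),0,np.sin(a)]);n=np.array([np.sin(a),0,-np.cos(a)])
        j=np.array([0,0,-19+o])+u*(165-d)
        out=[]
        for q in (j+12*n,j+20*u+12*n):
            k=Rc.T@(q-cp);out.append(wc["fy"]*k[1]/k[2]+wc["cy"])
        X=p+R.apply(j); return np.r_[out,proj(S,X)[0],proj(T,X)[0]]
    ob=np.r_[wrows,scene,top]
    r=least_squares(lambda v:np.r_[model(v)-ob,(v[2])/4],[100,0,0]);print("d,pitch,o",np.round(r.x,1),np.round(r.fun,1))
if __name__=="__main__":
    im=cv2.imread("pics/w5.png");print(im[50:70,322].sum(1).tolist(),im[112:128,322].sum(1).tolist())
    p,R,s=now()
    solve([120.5,60],[344.9,237.4],[242.8,126.2],p,R,json.load(open("w5.json")))
E
python3 fitp.py
```

```text
[107, 98, 91, 81, 73, 63, 55, 49, 73, 273, 568, 696, 717, 720, 723, 725, 726, 727, 729, 729] [731, 731, 720, 688, 623, 536, 444, 349, 299, 343, 415, 488, 576, 614, 620, 620]
d,pitch,o [98.6  6.5 -4.7] [ 1.  -0.8 -2.1  2.   0.   0.4 -1.2]
```

```bash
python3 - <<'E'
from plan import *
p,R,s=now();M=R.as_matrix();g=p-19*M[:,2]
for n in ("scene","top"):
    c=vision.calibration(n);im=cv2.imread(f"pics/b1_{n}.png")
    for name,L in (("ferrule",175),("bristle",212.5)):
        e=proj(c,g+M[:,0]*(L-98.6))[0];m=np.zeros(im.shape[:2],np.uint8);cv2.circle(m,tuple(map(int,e)),16 if name=="bristle" else 11,255,-1)
        v=im.max(2);k=((v<42) if name=="bristle" else (v>165)&(np.ptp(im,axis=2)<45))&(m>0)
        k=k.astype(np.uint8);nn,lab,st,ce=cv2.connectedComponentsWithStats(k);i=1+st[1:,4].argmax()
        print(n,name,"obs",np.round(ce[i],1),st[i],{(th,o):np.round(proj(c,g+M[:,2]*o+(M[:,0]*np.cos(np.radians(th))+M[:,2]*np.sin(np.radians(th)))*(L-98.6))[0],1).tolist() for th in (0,4,8) for o in (0,-4)})
E
```

```text
scene ferrule obs [342.5 238.3] [337 234  12   9  56] {(0, 0): [341.4, 240.2], (0, -4): [341.9, 239.1], (4, 0): [340.8, 241.7], (4, -4): [341.3, 240.6], (8, 0): [340.2, 243.1], (8, -4): [340.7, 242.0]}
scene bristle obs [334.1 247.6] [325 239  19  19 174] {(0, 0): [334.8, 246.4], (0, -4): [335.3, 245.3], (4, 0): [333.9, 248.6], (4, -4): [334.4, 247.5], (8, 0): [333.1, 250.7], (8, -4): [333.6, 249.6]}
top ferrule obs [241.6 122.3] [236 118  13  10 111] {(0, 0): [242.0, 122.6], (0, -4): [241.8, 123.1], (4, 0): [242.3, 122.0], (4, -4): [242.1, 122.5], (8, 0): [242.6, 121.6], (8, -4): [242.4, 122.1]}
top bristle obs [245.9 104. ] [245 101   2   7   7] {(0, 0): [239.7, 106.6], (0, -4): [239.5, 107.0], (4, 0): [240.2, 105.8], (4, -4): [240.0, 106.2], (8, 0): [240.6, 105.3], (8, -4): [240.4, 105.7]}
```

```bash
python3 -c "
from plan import *
plan('B',[3,225,205],-6);plan('B',[3,225,122],-6)"
```

```text
shift cm [-6.11 -0.23  6.24] turn deg [0.3 6.1 0.5] target [616.5 166.3 114.5]
  now grasp rack [-59.4 223.6 268.3] j [-0.29  0.24 -0.09  1.81  0.3   0.61 -2.06]
shift cm [-14.41  -0.3    6.26] turn deg [0.3 6.1 0.5] target [544.8 161.   73. ]
  now grasp rack [-59.4 223.6 268.3] j [-0.29  0.24 -0.09  1.81  0.3   0.61 -2.06]
```

Call:
step_arm(
  motion=[
    [255, [0, -0.2, 2], [0.3, 2, 0.5]],
    [255, [-1, -0.2, 4], [0.3, 4, 0.5]],
    [255, [-3, -0.2, 6.2], [0.3, 6.1, 0.5]],
    [255, [-5, -0.2, 6.2], [0.3, 6.1, 0.5]],
    [255, [-6.1, -0.2, 6.2], [0.3, 6.1, 0.5]],
    [255, [-6.1, -0.2, 6.2], [0.3, 6.1, 0.5]],
    [255, [-6.1, -0.2, 6.2], [0.3, 6.1, 0.5]],
  ],
)

```text
time_s: 12.9
position: [616.8, 166.4, 115.1]
eef_rot: [-2.963, -0.109, -0.962]
force: [-0.6, -0.0, -0.9]
grip_width: 16.9
finger_force: 71.2
```

```bash
python3 -c "
from plan import *
plan('B',[3,225,122],-6)
import cv2
im=vision.grab_frame('scene');cv2.imwrite('pics/s6.png',im[:,:,::-1])
a=im[170:260,310:420,::-1];cv2.imwrite('pics/s6c.png',cv2.resize(a,None,fx=6,fy=6,interpolation=2))"
```

```text
shift cm [-8.31  0.02 -0.84] turn deg [-0.1  0.  -0.1] target [544.8 161.   73. ]
  now grasp rack [  2.7 225.1 205.6] j [-0.53  0.28  0.15  2.07  0.65  0.23 -2.49]
```

View pics/s6c.png

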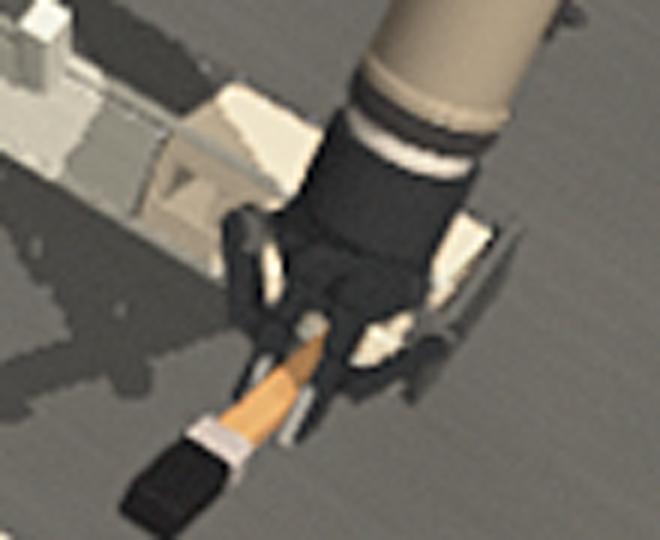

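Call:
step_arm(
  motion=[
    [255, [-0.8, 0, -0.1], [0, 0, 0]],
    [255, [-1.6, 0, -0.2], [0, 0, 0]],
    [255, [-2.4, 0, -0.25], [0, 0, 0]],
    [255, [-3.2, 0, -0.33], [0, 0, 0]],
    [255, [-3.2, 0, -0.33], [0, 0, 0]],
  ],
)

```text
time_s: 13.45
position: [588.4, 164.2, 98.4]
eef_rot: [-2.964, -0.11, -0.961]
force: [0.5, -0.4, -0.8]
grip_width: 16.9
finger_force: 71.2
```

```bash
python3 -c "
from plan import *
plan('B',[3,225,122],-6)
print(readout.state()['force'],readout.state()['grip_width'])"
```

```text
shift cm [-5.02 -0.   -0.51] turn deg [-0.   0.1 -0. ] target [544.8 161.   73. ]
  now grasp rack [  2.9 224.9 172.5] j [-0.55  0.27  0.15  2.15  0.9   0.2  -2.75]
[ 0.48888359 -0.37710758 -0.80222451] 16.87789729695941
```

```bash
python3 -c "
from plan import *
plan('B',[6,225,165],-3);plan('B',[5.5,225,145],-2.5);plan('B',[5,225,122],-2.5)"
```

```text
shift cm [-0.88 -0.    0.23] turn deg [-0.  -2.9 -0. ] target [582.6 163.8  91.4]
  now grasp rack [  2.9 224.9 172.5] j [-0.55  0.27  0.15  2.15  0.9   0.2  -2.75]
shift cm [-2.88 -0.   -0.03] turn deg [-0.  -3.4 -0. ] target [564.9 162.5  81.7]
  now grasp rack [  2.9 224.9 172.5] j [-0.55  0.27  0.15  2.15  0.9   0.2  -2.75]
shift cm [-5.16 -0.   -0.32] turn deg [-0.  -3.4 -0. ] target [544.8 161.   70.6]
  now grasp rack [  2.9 224.9 172.5] j [-0.55  0.27  0.15  2.15  0.9   0.2  -2.75]
```

Call:
step_arm(
  motion=[
    [255, [-0.4, 0, 0.1], [0, -1.5, 0]],
    [255, [-0.9, 0, 0.2], [0, -2.9, 0]],
    [255, [-1.5, 0, 0.15], [0, -3.4, 0]],
    [255, [-2.2, 0, 0.05], [0, -3.4, 0]],
    [255, [-2.9, 0, 0], [0, -3.4, 0]],
    [255, [-2.9, 0, 0], [0, -3.4, 0]],
  ],
)

```text
time_s: 14.05
position: [564.1, 162.1, 80.6]
eef_rot: [-2.995, -0.11, -0.871]
force: [0.2, -0.7, -1.1]
grip_width: 17.1
finger_force: 71.2
```

```bash
python3 -c "
from plan import *
plan('B',[5,225,122],-2.5)
print(readout.state()['force'],readout.state()['wrist_torque'],readout.state()['grip_width'])"
```

```text
shift cm [-2.17 -0.03 -0.19] turn deg [ 0.   0.1 -0. ] target [544.8 161.   70.6]
  now grasp rack [  6.  224.7 143.8] j [-0.47  0.27  0.05  2.17  0.8   0.24 -2.66]
[ 0.19769997 -0.74800135 -1.1469082 ] [-0.00229935  0.70876498 -0.03898055] 17.08501910559125
```

Call:
step_arm(
  motion=[
    [255, [-0.6, 0, -0.05], [0, 0, 0]],
    [255, [-1.2, 0, -0.1], [0, 0, 0]],
    [255, [-1.8, 0, -0.15], [0, 0, 0]],
    [255, [-2.2, 0, -0.2], [0, 0, 0]],
    [255, [-2.2, 0, -0.2], [0, 0, 0]],
  ],
)

```text
time_s: 14.55
position: [545.2, 161.2, 71.1]
eef_rot: [-2.993, -0.111, -0.873]
force: [-0.2, 1.0, -1.1]
grip_width: 16.7
finger_force: 71.2
```

```bash
python3 -c "
from plan import *
plan('B',[0,225,145],0)
print(readout.state()['force'],readout.state()['wrist_torque'],readout.state()['grip_width'])"
```

```text
shift cm [ 2.18  0.02 -0.38] turn deg [-0.  -2.5 -0. ] target [561.5 162.2  86. ]
  now grasp rack [  4.8 225.2 122.5] j [-0.51  0.26  0.08  2.22  0.93  0.21 -2.81]
[-0.16824395  0.97041516 -1.09709604] [-0.07009527  0.71509717 -0.07960027] 16.675565779455948
```

Call:
step_arm(
  motion=[
    [120, [0, 0, 0], [0, 0, 0]],
    [120, [0, 0, 0], [0, 0, 0]],
    [120, [0, 0, 0], [0, 0, 0]],
    [120, [0.8, 0, -0.1], [0, -2, 0]],
    [120, [1.6, 0, -0.3], [0, -4, 0]],
    [120, [2.2, 0, -0.3], [0, -5.5, 0]],
    [120, [2.2, 0, -0.3], [0, -5.5, 0]],
    [120, [2.2, 0, -0.3], [0, -5.5, 0]],
  ],
)

```text
time_s: 15.35
position: [562.0, 161.7, 85.1]
eef_rot: [-3.036, -0.11, -0.729]
force: [-0.4, 0.1, 0.5]
grip_width: 45.2
finger_force: 0.0
```

```bash
python3 shot.py w7;  python3 - <<'E'
from plan import *
plan('B',[5,225,145],3)
im=cv2.imread("pics/w7.png").astype(int);print([(i,int(v)) for i,v in enumerate(im[0:240,320].sum(1))][::6])
for n in ("scene",):
    c=vision.calibration(n);f=vision.grab_frame(n)
    for zb in (0,14): print(zb,[np.round(proj(c,W([x,225,z+zb]))[0],1).tolist() for x,z in ((0,175),(4,175),(8,250))])
    h=f[:,:,::-1];cv2.imwrite("pics/s7.png",h)
    e=proj(c,W([5,225,192]))[0];m=np.zeros(h.shape[:2],np.uint8);cv2.circle(m,tuple(map(int,e)),16,255,-1)
    k=((h.max(2)>165)&(np.ptp(h,axis=2)<45)&(m>0)).astype(np.uint8);nn,lab,st,ce=cv2.connectedComponentsWithStats(k);print(ce,st[:,4])
E
```

```text
[562.  161.7  85.1] [-0.23  0.28 -0.19  2.08  0.56  0.39 -2.38] [[0.889, 0.073, 0.453], [0.064, -0.997, 0.034], [0.454, -0.001, -0.891]] 45.21654825860296
shift cm [ 0.01 -0.05  0.38] turn deg [ 0.   0.1 -0.1] target [563.1 162.3  81.2]
  now grasp rack [  1.2 224.5 145.1] j [-0.24  0.28 -0.19  2.08  0.55  0.39 -2.38]
[(0, 99), (6, 109), (12, 111), (18, 109), (24, 110), (30, 112), (36, 111), (42, 113), (48, 115), (54, 116), (60, 119), (66, 119), (72, 119), (78, 118), (84, 119), (90, 119), (96, 122), (102, 124), (108, 123), (114, 121), (120, 123), (126, 124), (132, 123), (138, 78), (144, 720), (150, 746), (156, 744), (162, 745), (168, 740), (174, 745), (180, 739), (186, 742), (192, 470), (198, 634), (204, 633), (210, 634), (216, 636), (222, 636), (228, 638), (234, 637)]
0 [[360.8, 231.4], [360.3, 232.4], [349.0, 243.9]]
14 [[358.8, 233.3], [358.4, 234.3], [346.9, 245.9]]
[[319.49029253 199.49187495]
 [354.33333333 219.33333333]
 [363.         221.25      ]
 [357.         222.        ]
 [356.         224.        ]
 [370.         229.66666667]
 [371.33333333 232.        ]
 [356.4047619  236.14285714]
 [370.         235.5       ]] [255937      3      8      1      1      3      3     42      2]
```

Call:
step_arm(
  motion=[
    [120, [0, 0, 0.3], [0, 0, 0]],
    [255, [0, 0, 0.3], [0, 0, 0]],
    [255, [0, 0, 0.3], [0, 0, 0]],
    [255, [0, 0, 0.3], [0, 0, 0]],
    [255, [0, 0, 0.3], [0, 0, 0]],
    [255, [-0.5, 0, 0.3], [0, 0, 0]],
    [255, [-1, 0, 0.3], [0, 0, 0]],
    [255, [-1.3, 0, 0.3], [0, 0, 0]],
  ],
  squeeze=25,
)

```text
time_s: 16.25
position: [555.1, 162.7, 79.7]
eef_rot: [-3.03, -0.112, -0.739]
force: [4.0, 0.8, 5.5]
grip_width: 17.1
finger_force: 28.2
```

Call:
step_arm(
  motion=[
    [255, [-0.2, 0, 0], [0, 0, 0]],
    [255, [-0.4, 0, 0], [0, 0, 0]],
    [255, [-0.4, 0, 0], [0, 0, 0]],
  ],
)

```text
time_s: 16.55
position: [554.7, 163.1, 80.1]
eef_rot: [-3.025, -0.111, -0.748]
force: [11.3, 0.2, 3.4]
grip_width: 17.5
finger_force: 27.3
```

```bash
cat > chk.py <<'E'
from plan import *
import sys
y=float(sys.argv[1])
s=readout.state();p,R,_=now();print("g",np.round(Lr(p-19*R.as_matrix()[:,2]),1),"F",np.round(RR.inv().apply(s["force"]),1),"j",np.round(s["joints"],2))
for n in ("scene","top"):
    c=vision.calibration(n);h=vision.grab_frame(n)[:,:,::-1];e=proj(c,W([5,y,190]))[0];m=np.zeros(h.shape[:2],np.uint8);cv2.circle(m,tuple(map(int,e)),14,255,-1)
    k=((h.max(2)>165)&(np.ptp(h,axis=2)<45)&(m>0)).astype(np.uint8);nn,lab,st,ce=cv2.connectedComponentsWithStats(k);i=1+st[1:,4].argmax()
    print(n,np.round(ce[i],1),st[i],{(z,x):np.round(proj(c,W([x-6,y,z+175]))[0],1).tolist() for z in (10,16,22) for x in (2,)})
E
python3 chk.py 225; python3 shot.py w8; python3 - <<'E'
import cv2
im=cv2.imread("pics/w8.png").astype(int);print([(i,int(v)) for i,v in enumerate(im[0:240,320].sum(1))][100:240:4])
E
```

```text
g [  1.9 226.3 137. ] F [ 2.7 -0.6 11.5] j [-0.27  0.27 -0.16  2.11  0.6   0.35 -2.43]
scene [359.1 234.8] [354 231  11   8  43] {(10, 2): [359.9, 231.8], (16, 2): [359.0, 232.6], (22, 2): [358.2, 233.4]}
top [252.3 175.1] [247 172  12   8  79] {(10, 2): [252.6, 177.8], (16, 2): [252.3, 175.6], (22, 2): [252.0, 173.4]}
[554.8 163.1  80. ] [-0.27  0.27 -0.16  2.11  0.6   0.35 -2.43] [[0.883, 0.074, 0.464], [0.063, -0.997, 0.039], [0.466, -0.005, -0.885]] 17.255292828776238
[(100, 127), (104, 125), (108, 123), (112, 125), (116, 125), (120, 125), (124, 125), (128, 127), (132, 125), (136, 83), (140, 260), (144, 739), (148, 746), (152, 745), (156, 745), (160, 746), (164, 745), (168, 740), (172, 742), (176, 745), (180, 740), (184, 742), (188, 706), (192, 506), (196, 640), (200, 639), (204, 640), (208, 641), (212, 640), (216, 639), (220, 640), (224, 640), (228, 641), (232, 641), (236, 640)]
```

Call:
step_arm(
  motion=[
    [255, [-0.4, 0, 0], [0, 0, 0]],
    [255, [-0.8, 0, 0], [0, 0, 0]],
    [255, [-0.8, 0, 0], [0, 0, 0]],
    [255, [-0.8, 0, 0], [0, 0, 0]],
  ],
  squeeze=40,
)

```text
time_s: 17.1
position: [554.1, 163.6, 81.3]
eef_rot: [-3.018, -0.11, -0.765]
force: [20.5, -0.4, 5.4]
grip_width: 17.1
finger_force: 44.6
```

```bash
python3 chk.py 225
```

```text
g [  0.5 226.7 136.9] F [ 5.5 -1.9 20.4] j [-0.28  0.27 -0.15  2.12  0.62  0.34 -2.46]
scene [359.5 234.5] [355 231  10   8  42] {(10, 2): [359.9, 231.8], (16, 2): [359.0, 232.6], (22, 2): [358.2, 233.4]}
top [251.9 175.3] [247 172  11   9  82] {(10, 2): [252.6, 177.8], (16, 2): [252.3, 175.6], (22, 2): [252.0, 173.4]}
```

Call:
step_arm(
  motion=[
    [255, [1.2, 0, 0], [0, 0, 0]],
    [120, [1.6, 0, 0], [0, 0, 0]],
    [120, [1.6, 0, 0], [0, 0, 0]],
    [120, [1.6, 0, 0], [0, 0, 0]],
    [120, [1.6, 0, -3], [0, 0, 0]],
    [120, [1.6, 0, -7], [0, 0, 0]],
    [120, [1.6, 0, -11], [0, 0, 0]],
    [120, [1.6, 0, -13], [0, 0, 0]],
  ],
)

```text
time_s: 18.0
position: [495.1, 158.0, 196.1]
eef_rot: [-3.034, -0.114, -0.731]
force: [0.5, 0.2, 0.9]
grip_width: 45.5
finger_force: 0.0
```

```bash
python3 chk.py 225; python3 -c "
from plan import *
plan('A',[-110,-164.8,150],5)"
```

```text
g [-128.6  225.7  143.4] F [-0.5  0.2  1. ] j [-0.15 -0.   -0.31  2.08  0.29  0.64 -2.15]
scene [358.3 234.6] [353 231  11   9  47] {(10, 2): [359.9, 231.8], (16, 2): [359.0, 232.6], (22, 2): [358.2, 233.4]}
top [253.1 174.8] [248 171  11   9  84] {(10, 2): [252.6, 177.8], (16, 2): [252.3, 175.6], (22, 2): [252.0, 173.4]}
shift cm [ 0.55 39.06  1.76] turn deg [-3.500e+00  1.000e-01  1.799e+02] target [ 538.5 -230.4  183. ]
  now grasp rack [-128.5  225.8  144.8] j [-0.15 -0.   -0.31  2.08  0.29  0.64 -2.15]
```

Call:
step_arm(
  motion=[
    [120, [0, 3, -2], [0, 0, -8.5]],
    [120, [0, 7, -2], [0, 0, -17]],
    [120, [0, 11, -2], [0, 0, -25.5]],
    [120, [0, 15, -2], [0, 0, -34]],
    [120, [0, 19, -2], [0, 0, -42.5]],
    [120, [0, 23, -2], [0, 0, -51]],
    [120, [0, 27, -2], [0, 0, -59.5]],
    [120, [0, 31, -2], [0, 0, -68]],
  ],
)

```text
time_s: 18.9
position: [504.6, -83.1, 208.5]
eef_rot: [2.663, 1.191, 0.645]
force: [0.3, -0.7, 0.3]
grip_width: 45.4
finger_force: 0.0
```

Call:
step_arm(
  motion=[
    [120, [0, 0, 0], [0, 0, -8.5]],
    [120, [0, 0, 0], [0, 0, -17]],
    [120, [0, 0, 0], [0, 0, -25.5]],
    [120, [0, 0, 0], [0, 0, -34]],
    [120, [0, 0, 0], [0, 0, -42.5]],
    [120, [0, 0, 0], [0, 0, -51]],
    [120, [0, 0, 0], [0, 0, -59.5]],
    [120, [0, 0, 0], [0, 0, -68]],
  ],
)

```text
time_s: 19.7
position: [504.6, -81.9, 208.2]
eef_rot: [1.449, 2.332, 0.38]
force: [-0.9, -0.5, -0.7]
grip_width: 45.2
finger_force: 0.0
```

```bash
python3 -c "
from plan import *
plan('A',[-100,-164.8,140],5)"
```

```text
shift cm [-13.96  -5.67   4.32] turn deg [  0.9   1.2 -68. ] target [ 534.8 -230.7  169.4]
  now grasp rack [-143.2  -14.2  142.5] j [-0.01 -0.05  0.23  2.08 -0.19  0.67  0.8 ]
```

Call:
step_arm(
  motion=[
    [120, [-1.5, -0.6, 0], [0, 0, -8.5]],
    [120, [-3.5, -1.4, 0], [0, 0, -17]],
    [120, [-6, -2.4, 0], [0, 0, -25.5]],
    [120, [-8, -3.3, 0.5], [0.5, 0.5, -34]],
    [120, [-10, -4.1, 1], [0.5, 1, -42.5]],
    [120, [-12, -5, 2], [0.9, 1.2, -51]],
    [120, [-14, -5.7, 3.3], [0.9, 1.2, -59.5]],
    [120, [-14, -5.7, 4.3], [0.9, 1.2, -68]],
  ],
)

```text
time_s: 20.5
position: [534.0, -235.4, 168.8]
eef_rot: [-0.03, 2.706, 0.032]
force: [0.2, -0.1, -0.3]
grip_width: 45.0
finger_force: 0.0
```

```bash
python3 shot.py w9; python3 - <<'E'
from plan import *
plan('A',[7,-164.8,135],5)
im=cv2.imread("pics/w9.png");h=cv2.cvtColor(im,cv2.COLOR_BGR2HSV);m=cv2.inRange(h,(10,70,110),(22,200,255))
for r in (200,225,250,275,300):
    x=np.nonzero(m[r])[0]; 
    print(r,[(int(g[0]),int(g[-1])) for g in np.split(x,np.nonzero(np.diff(x)>3)[0]+1) if len(g)>5])
E
```

```text
[ 534.  -235.4  168.8] [ 0.22  0.2   0.37  1.92 -0.5   0.73  2.48] [[-0.907, -0.027, 0.421], [-0.016, 0.999, 0.028], [-0.422, 0.018, -0.906]] 45.01477702189646
shift cm [-0.69  0.17 10.52] turn deg [ 0.  -0.2 -2.6] target [ 583.8 -227.    74.2]
  now grasp rack [ -98.4 -166.2  137.6] j [ 0.22  0.2   0.36  1.92 -0.5   0.73  2.48]
200 [(229, 258), (312, 338)]
225 [(232, 261), (314, 339)]
250 [(236, 255), (315, 340)]
275 [(317, 340)]
300 [(318, 341)]
```

Call:
step_arm(
  motion=[
    [120, [-0.3, 0.1, 4], [0, 0, -2.5]],
    [120, [-0.6, 0.2, 7], [0, 0, -2.5]],
    [120, [-0.7, 0.2, 10.4], [0, 0, -2.5]],
    [120, [-0.7, 0.2, 10.4], [0, 0, -2.5]],
    [255, [-0.7, 0.2, 10.4], [0, 0, -2.5]],
    [255, [-0.7, 0.2, 10.4], [0, 0, -2.5]],
    [255, [-0.7, 0.2, 10.4], [0, 0, -2.5]],
    [255, [-0.7, 0.2, 10.4], [0, 0, -2.5]],
  ],
  squeeze=110,
)

```text
time_s: 21.35
position: [586.4, -226.6, 82.8]
eef_rot: [-0.089, 2.697, 0.024]
force: [1.0, -0.3, 0.2]
grip_width: 15.3
finger_force: 107.5
```

Call:
step_arm(
  motion=[
    [255, [-1.5, 0, 0], [0, 0, 0]],
    [255, [-3, 0, 0], [0, 0, 0]],
    [255, [-5, 0, 0], [0, 0, 0]],
    [255, [-7, 0, 0], [0, 0, 0]],
    [255, [-9, 0, -0.2], [0, 0, 0]],
    [255, [-11, 0, -2], [0, -1, 0]],
    [255, [-12.5, 0, -5], [0, -3, 0]],
    [255, [-13, 0, -7.5], [0, -4.6, 0]],
  ],
)

```text
time_s: 22.15
position: [672.1, -220.6, 206.6]
eef_rot: [-0.086, 2.616, 0.028]
force: [0.5, 0.1, -0.2]
grip_width: 15.7
finger_force: 120.4
```

```bash
python3 shot.py w10; python3 -c "
from plan import *
plan('A',[-60,0,280],0)
print(readout.state()['grip_width'],readout.state()['finger_force'])"
```

```text
[ 672.1 -220.6  206.6] [ 0.14  0.36  0.35  1.66 -0.56  0.75  2.43] [[-0.864, -0.066, 0.5], [-0.056, 0.998, 0.036], [-0.501, 0.004, -0.865]] 15.676801118461238
shift cm [ 0.06 16.74  0.74] turn deg [-0.3  0.5 -0.5] target [664.9 -55.7 205.5]
  now grasp rack [ -68.2 -167.3  279. ] j [ 0.14  0.35  0.36  1.66 -0.56  0.75  2.43]
15.837955673873072 120.46493768692017
```

Call:
step_arm(
  motion=[
    [255, [0, 4, 0.5], [0, 0, 0]],
    [255, [0, 8, 0.7], [0, 0, 8.5]],
    [255, [0, 12, 0.7], [0, 0, 17]],
    [255, [0, 16, 0.7], [0, 0, 25.5]],
    [255, [0, 20, 0.7], [0, 0, 34]],
    [255, [0, 24, 0.7], [0, 0, 42.5]],
    [255, [0, 28, 0.7], [0, 0, 51]],
    [255, [0, 31, 0.7], [0, 0, 59.5]],
  ],
)

```text
time_s: 23.0
position: [654.7, 80.8, 200.1]
eef_rot: [1.034, 2.451, 0.324]
force: [-0.4, 0.3, -1.0]
grip_width: 15.5
finger_force: 120.5
```

Call:
step_arm(
  motion=[
    [255, [0, 0, 0], [0, 0, 8.5]],
    [255, [0, 0, 0], [0, 0, 17]],
    [255, [0, 0, 0], [0, 0, 25.5]],
    [255, [0, 0, 0], [0, 0, 34]],
    [255, [0, 0, 0], [0, 0, 42.5]],
    [255, [0, 0, 0], [0, 0, 51]],
    [255, [0, 0, 0], [0, 0, 59.5]],
    [255, [0, 0, 0], [0, 0, 68]],
  ],
)

```text
time_s: 23.8
position: [654.9, 79.4, 199.9]
eef_rot: [2.36, 1.538, 0.657]
force: [-0.4, -0.1, -0.6]
grip_width: 15.6
finger_force: 120.5
```

```bash
python3 -c "
from plan import *
plan('B',[-60,165,270],0)
print(readout.state()['grip_width'],readout.state()['finger_force'])"
```

```text
shift cm [ 2.27 -2.03 -0.49] turn deg [-0.1  0.2 61.9] target [644.  108.2 200.5]
  now grasp rack [-55.1 135.4 277.3] j [-0.9   0.31  0.89  1.85 -0.41  0.6  -0.22]
15.598732005674647 120.48880577087402
```

Call:
step_arm(
  motion=[
    [255, [0.3, -0.3, -0.5], [0, 0, 8]],
    [255, [0.6, -0.6, -0.5], [0, 0, 16]],
    [255, [0.9, -0.9, -0.5], [0, 0, 24]],
    [255, [1.3, -1.2, -0.5], [0, 0, 32]],
    [255, [1.7, -1.6, -0.5], [0, 0, 40]],
    [255, [2, -2, -0.5], [0, 0, 48]],
    [255, [2.3, -2, -0.5], [0, 0, 56]],
    [255, [2.3, -2, -0.5], [0, 0, 62]],
  ],
)

```text
time_s: 24.6
position: [644.1, 109.4, 200.5]
eef_rot: [-3.014, -0.114, -0.802]
force: [0.0, -0.2, -0.3]
grip_width: 15.5
finger_force: 120.5
```

```bash
cat > est.py <<'E'
from fitp import *
import sys
def est(name):
    p,R,s=now();M=R.as_matrix();g=p-19*M[:,2];print("g",np.round(Lr(g),1),"j",np.round(s["joints"],2),"F",s["finger_force"])
    wc=vision.calibration("wrist");im=vision.grab_frame("wrist");cv2.imwrite(f"pics/{name}.png",im[:,:,::-1])
    col=im[:,322].astype(int);wh=(col.min(1)>165)&(np.ptp(col,axis=1)<45);r=np.nonzero(wh[:260])[0]
    sp=np.split(r,np.nonzero(np.diff(r)>2)[0]+1);b=max(sp,key=len);print("ferrule rows",b[0],b[-1]+4)
    # ferrule width at top & bottom rows
    for rr in (b[0]+4,b[-1]-4):
        w=(im[rr].min(1)>150)&(np.ptp(im[rr].astype(int),axis=1)<45);x=np.nonzero(w[240:400])[0]+240;print(rr,x.min(),x.max())
    ob={}
    for n in ("scene","top"):
        c=vision.calibration(n);f=vision.grab_frame(n);a=proj(c,g-M[:,0]*30)[0];e=proj(c,g+M[:,0]*90)[0]
        m=np.zeros(f.shape[:2],np.uint8);cv2.line(m,tuple(map(int,a)),tuple(map(int,e)),255,12)
        h=cv2.cvtColor(f,cv2.COLOR_RGB2HSV);k=cv2.bitwise_and(cv2.inRange(h,(10,70,110),(22,200,255)),m)
        ys,xs=np.nonzero(k);P=np.c_[xs,ys].astype(np.float32);vx,vy,x0,y0=cv2.fitLine(P,cv2.DIST_HUBER,0,.01,.01).ravel()
        d=np.array([vx,vy]);d*=np.sign(d@(e-a));t=(P-[x0,y0])@d;ob[n]=np.array([x0,y0])+d*(np.percentile(t,99)+.5)
    solve([b[-1]+4,b[0]],ob["scene"],ob["top"],p,R,wc)
if __name__=="__main__": est(sys.argv[1])
E
python3 est.py w11
```

```text
g [-59.9 166.2 270.3] j [-1.16  0.4   1.19  1.86 -0.61  0.66 -1.19] F 120.48908472061157
ferrule rows 82 138
86 281 355
130 282 354
d,pitch,o [105.   10.5  -2.5] [ 0.5 -0.4 -1.7  1.  -0.1  0.6 -0.6]
```

```bash
python3 - <<'E'
from fitp import *
c=vision.calibration("wrist")
def meas(f):
    im=cv2.imread(f).astype(int);col=im[:,322];r=np.nonzero((col.min(1)>165)&(np.ptp(col,axis=1)<45))[0];r=r[r<260];b=max(np.split(r,np.nonzero(np.diff(r)>2)[0]+1),key=len)
    out=[]
    for rr in (b[-1]-6,b[0]+6):
        # subpixel half-level width via gradient
        g=cv2.GaussianBlur(im[rr].sum(1).astype(np.float32).reshape(1,-1),(1,1),0).ravel();lv=(g[322]+200)/2
        l=np.nonzero(g[240:322]<lv)[0].max()+240;q=np.nonzero(g[322:400]<lv)[0].min()+322;out.append(q-l-1)
    return b[-1]+4,b[0],out,(b[-1]-6,b[0]+6)
for f in ("w5","w11"):
    n,t,w,rr=meas(f"pics/{f}.png");print(f,n,t,w)
    def mod(v):
        d,th,o=v;a=np.radians(th);u=np.array([np.cos(a),0,np.sin(a)]);nn=np.array([np.sin(a),0,-np.cos(a)]);j=np.array([0,0,-19+o])+u*(165-d)
        K=[Rc.T@(q-cp) for q in (j+12*nn,j+20*u+12*nn)];rw=[c["fy"]*k[1]/k[2]+c["cy"] for k in K];wd=[28*c["fx"]/k[2] for k in K]
        return np.r_[rw,np.interp(-np.array(rr),-np.array(rw),wd)]
    for o in (-4,0,4,8,12):
        r=least_squares(lambda v:mod([v[0],v[1],o])-np.r_[n,t,w],[100,0]);print(o,np.round(r.x,1),np.round(r.fun,1))
E
```

```text
w5 120 60 [np.int64(79), np.int64(81)]
-4 [98.2  9.5] [-0.4  0.4  0.6 -0.2]
0 [98.2  6.7] [-0.2  0.1  0.2 -0. ]
4 [98.   3.9] [ 0.  -0.  -0.1  0.1]
8 [97.6  1.1] [ 0.1 -0.1 -0.4  0.3]
12 [97.  -1.8] [ 0.2 -0.2 -0.7  0.5]
w11 138 82 [np.int64(74), np.int64(75)]
-4 [104.6  15.2] [-1.   1.   1.   0.2]
0 [104.9  12.3] [-0.8  0.8  0.6  0.2]
4 [105.    9.3] [-0.6  0.6  0.2  0.3]
8 [104.9   6.2] [-0.4  0.4 -0.1  0.4]
12 [104.6   3.1] [-0.4  0.3 -0.4  0.6]
```

```bash
python3 -c "
from plan import *
plan('B',[-2.5,165,210],-4)"
```

```text
shift cm [-5.87 -0.03  5.74] turn deg [-0.   4.2  0.4] target [621.9 106.6 121.4]
  now grasp rack [-59.8 165.2 270.2] j [-1.16  0.4   1.19  1.86 -0.61  0.66 -1.19]
```

Call:
step_arm(
  motion=[
    [255, [0, 0, 2], [0, 1.5, 0.4]],
    [255, [-1, 0, 4], [0, 3, 0.4]],
    [255, [-3, 0, 5.7], [0, 4.2, 0.4]],
    [255, [-5, 0, 5.7], [0, 4.2, 0.4]],
    [255, [-5.9, 0, 5.7], [0, 4.2, 0.4]],
    [255, [-5.9, 0, 5.7], [0, 4.2, 0.4]],
    [255, [-5.9, 0, 5.7], [0, 4.2, 0.4]],
  ],
)

```text
time_s: 25.45
position: [623.2, 106.3, 123.2]
eef_rot: [-2.98, -0.109, -0.916]
force: [-0.1, -0.4, -0.3]
grip_width: 16.0
finger_force: 120.5
```

```bash
python3 -c "
from plan import *
plan('B',[-2.5,165,170],-4);plan('B',[-2.5,165,128],-4)"
```

```text
shift cm [-4.2  -0.03 -0.21] turn deg [ 0.  -0.2 -0.1] target [587.4 104.  101.4]
  now grasp rack [ -3.4 164.7 211.9] j [-1.05  0.37  0.97  2.08 -0.81  0.32 -0.99]
shift cm [-8.39 -0.02 -0.52] turn deg [ 0.  -0.2 -0.1] target [551.1 101.3  80.4]
  now grasp rack [ -3.4 164.7 211.9] j [-1.05  0.37  0.97  2.08 -0.81  0.32 -0.99]
```

Call:
step_arm(
  motion=[
    [255, [-1.2, 0, 0], [0, 0, 0]],
    [255, [-2.4, 0, -0.1], [0, 0, 0]],
    [255, [-3.3, 0, -0.15], [0, 0, 0]],
    [255, [-4.2, 0, -0.2], [0, 0, 0]],
    [255, [-4.9, 0, -0.25], [0, 0, 0]],
    [255, [-5.6, 0, -0.3], [0, 0, 0]],
    [255, [-5.6, 0, -0.3], [0, 0, 0]],
  ],
)

```text
time_s: 26.15
position: [573.0, 102.7, 92.3]
eef_rot: [-2.982, -0.108, -0.91]
force: [-0.6, 0.6, -0.6]
grip_width: 15.7
finger_force: 120.5
```

```bash
python3 -c "
from plan import *
plan('B',[-2.5,165,128],-4)
print(readout.state()['force'],readout.state()['wrist_torque'],readout.state()['grip_width'])"
```

```text
shift cm [-2.48 -0.01 -0.24] turn deg [ 0.   0.  -0.1] target [551.1 101.3  80.4]
  now grasp rack [ -1.8 164.8 153. ] j [-1.08  0.33  0.95  2.23 -0.97  0.21 -0.83]
[-0.55814592  0.59237901 -0.5512755 ] [-0.03332439  0.64182162  0.00885029] 15.728020554947468
```

Call:
step_arm(
  motion=[
    [255, [-0.6, 0, 0], [0, -0.5, 0]],
    [255, [-1.2, 0, -0.05], [0, -1, 0]],
    [255, [-1.8, 0, -0.1], [0, -1.2, 0]],
    [255, [-2.4, 0, -0.15], [0, -1.2, 0]],
    [255, [-2.4, 0, -0.15], [0, -1.2, 0]],
  ],
)

```text
time_s: 26.65
position: [551.8, 101.2, 79.6]
eef_rot: [-2.993, -0.109, -0.878]
force: [-0.7, 0.1, -1.3]
grip_width: 15.6
finger_force: 120.4
```

Call:
step_arm(
  motion=[
    [120, [0, 0, 0], [0, 0, 0]],
    [120, [0, 0, 0], [0, 0, 0]],
    [120, [0, 0, 0], [0, 0, 0]],
    [120, [0.8, 0, 0.1], [0, -2, 0]],
    [120, [1.6, 0, 0.3], [0, -4, 0]],
    [120, [2.1, 0, 0.5], [0, -5.5, 0]],
    [120, [2.1, 0, 0.5], [0, -5.5, 0]],
    [120, [2.1, 0, 0.5], [0, -5.5, 0]],
  ],
)

```text
time_s: 27.45
position: [573.3, 102.6, 87.5]
eef_rot: [-3.034, -0.111, -0.737]
force: [-0.8, -0.0, 0.0]
grip_width: 45.7
finger_force: 0.0
```

```bash
python3 chk.py 165; python3 shot.py w12; python3 - <<'E'
import cv2,numpy as np
im=cv2.imread("pics/w12.png").astype(int);col=im[:,320];r=np.nonzero((col.min(1)>165)&(np.ptp(col,axis=1)<45))[0];print(r.min(),r.max())
E
```

```text
g [  2.4 164.7 153. ] F [-0.4  0.  -0.7] j [-1.16  0.45  1.13  2.13 -0.9   0.46 -0.92]
scene [339.9 226. ] [335 222  11   9  43] {(10, 2): [343.4, 221.5], (16, 2): [342.5, 222.3], (22, 2): [341.6, 223.1]}
top [277.  169.1] [272 166  11   8  79] {(10, 2): [276.4, 175.9], (16, 2): [276.2, 173.7], (22, 2): [275.9, 171.4]}
[572.3 102.7  87. ] [-1.16  0.45  1.13  2.13 -0.9   0.46 -0.92] [[0.887, 0.073, 0.456], [0.064, -0.997, 0.034], [0.458, -0.001, -0.889]] 45.02511824902157
0 201
```

Call:
step_arm(
  motion=[
    [120, [0, 0, 0.3], [0, 0, 0]],
    [255, [0, 0, 0.3], [0, 0, 0]],
    [255, [0, 0, 0.3], [0, 0, 0]],
    [255, [0, 0, 0.3], [0, 0, 0]],
    [255, [0, 0, 0.3], [0, 0, 0]],
    [255, [-0.6, 0, 0.3], [0, 0, 0]],
    [255, [-1.2, 0, 0.3], [0, 0, 0]],
    [255, [-1.7, 0, 0.3], [0, 0, 0]],
  ],
  squeeze=40,
)

```text
time_s: 28.4
position: [566.1, 101.1, 82.2]
eef_rot: [-3.03, -0.107, -0.759]
force: [6.6, 1.2, 9.9]
grip_width: 16.9
finger_force: 41.9
```

Call:
step_arm(
  motion=[
    [255, [-0.3, 0, 0], [0, 0, 0]],
    [255, [-0.6, 0, 0], [0, 0, 0]],
    [255, [-0.8, 0, 0], [0, 0, 0]],
    [255, [-0.8, 0, 0], [0, 0, 0]],
  ],
)

```text
time_s: 28.8
position: [565.2, 100.8, 82.9]
eef_rot: [-3.026, -0.105, -0.777]
force: [14.8, 1.9, 6.3]
grip_width: 16.9
finger_force: 41.0
```

```bash
python3 chk.py 165
```

```text
g [  2.3 163.5 143. ] F [ 2.   0.8 16. ] j [-1.17  0.42  1.11  2.17 -0.94  0.39 -0.88]
scene [341.9 223.9] [337 220  11   8  43] {(10, 2): [343.4, 221.5], (16, 2): [342.5, 222.3], (22, 2): [341.6, 223.1]}
top [276.9 173.2] [272 170  11   9  81] {(10, 2): [276.4, 175.9], (16, 2): [276.2, 173.7], (22, 2): [275.9, 171.4]}
```

Call:
step_arm(
  motion=[
    [255, [1.2, 0, 0], [0, 0, 0]],
    [120, [1.4, 0, 0], [0, 0, 0]],
    [120, [1.4, 0, 0], [0, 0, 0]],
    [120, [1.4, 0, 0], [0, 0, 0]],
    [120, [1.4, 0, -3], [0, 0, 0]],
    [120, [1.4, 0, -7], [0, 0, 0]],
    [120, [1.4, 0, -11], [0, 0, 0]],
    [120, [1.4, 0, -14], [0, 0, 0]],
  ],
)

```text
time_s: 29.7
position: [508.2, 111.4, 145.9]
eef_rot: [-3.034, -0.133, -0.657]
force: [-0.9, 0.0, -0.4]
grip_width: 45.0
finger_force: 0.0
```

Call:
step_arm(
  motion=[
    [120, [0, 3, -1], [0, 0, -8.5]],
    [120, [0, 7, -2], [0, 0, -17]],
    [120, [0, 11, -2], [0, 0, -25.5]],
    [120, [0, 15, -2], [0, 0, -34]],
    [120, [0, 19, -2], [0, 0, -42.5]],
    [120, [0, 23, -2], [0, 0, -51]],
    [120, [0, 27, -2], [0, 0, -59.5]],
    [120, [0, 31, -2], [0, 0, -68]],
  ],
)

```text
time_s: 30.5
position: [518.3, -101.7, 159.8]
eef_rot: [2.709, 1.2, 0.596]
force: [0.3, 0.1, 0.7]
grip_width: 45.0
finger_force: 0.0
```

```bash
python3 -c "
from plan import *
plan('A',[-100,-225,140],3)"
python3 chk.py 165;python3 chk.py 225
```

```text
shift cm [-12.23  14.56  -0.97] turn deg [  -3.4   -2.9 -136.7] target [ 539.9 -290.6  169.7]
  now grasp rack [-95.1 -35.4 129.6] j [-0.82  0.15  1.2   2.09 -0.52  0.69 -0.03]
g [-95.1 -35.4 129.6] F [-0.4  0.1  0.6] j [-0.82  0.15  1.2   2.09 -0.52  0.69 -0.03]
scene [341.7 224.2] [337 221  10   8  41] {(10, 2): [343.4, 221.5], (16, 2): [342.5, 222.3], (22, 2): [341.6, 223.1]}
top [277. 173.] [272 169  11   9  80] {(10, 2): [276.4, 175.9], (16, 2): [276.2, 173.7], (22, 2): [275.9, 171.4]}
g [-96.2 -42.5 129.7] F [-0.3 -0.9  0. ] j [-0.81  0.15  1.2   2.09 -0.52  0.68 -0.04]
scene [358.3 234.6] [353 231  11   9  47] {(10, 2): [359.9, 231.8], (16, 2): [359.0, 232.6], (22, 2): [358.2, 233.4]}
top [253.1 174.8] [248 171  11   9  84] {(10, 2): [252.6, 177.8], (16, 2): [252.3, 175.6], (22, 2): [252.0, 173.4]}
```

Call:
step_arm(
  motion=[
    [120, [0, 0, -3], [0, 0, -4]],
    [120, [0, 0, -6], [0, 0, -12]],
    [120, [0, 2, -6], [0, 0, -20]],
    [120, [0, 4, -6], [0, 0, -28]],
    [120, [-2, 6, -6], [0, 0, -36]],
    [120, [-4, 8, -6], [0, 0, -44]],
    [120, [-6, 10, -6], [0, 0, -52]],
    [120, [-8, 12, -6], [0, 0, -60]],
  ],
)

```text
time_s: 31.5
position: [528.7, -231.0, 222.9]
eef_rot: [1.962, 2.061, 0.458]
force: [-0.1, -0.3, 0.2]
grip_width: 45.3
finger_force: 0.0
```

```bash
python3 shot.py t13 top; python3 -c "
from plan import *
plan('A',[-100,-225,140],3)
import cv2
a=cv2.imread('pics/t13.png');cv2.imwrite('pics/t13c.png',cv2.resize(a[60:260,235:475],None,fx=3.3,fy=3,interpolation=2))"
```

```text
[ 528.7 -231.   222.9] [-0.41  0.26  1.14  1.84 -0.64  0.99  1.04] [[-0.056, 0.917, 0.396], [0.998, 0.039, 0.049], [0.029, 0.398, -0.917]] 45.336983087779736
shift cm [-4.89 -1.01  5.33] turn deg [ -2.6  -2.9 -92. ] target [ 539.9 -290.6  169.7]
  now grasp rack [-151.8 -176.8  159. ] j [-0.4   0.26  1.15  1.84 -0.64  0.98  1.05]
```

View pics/t13c.png

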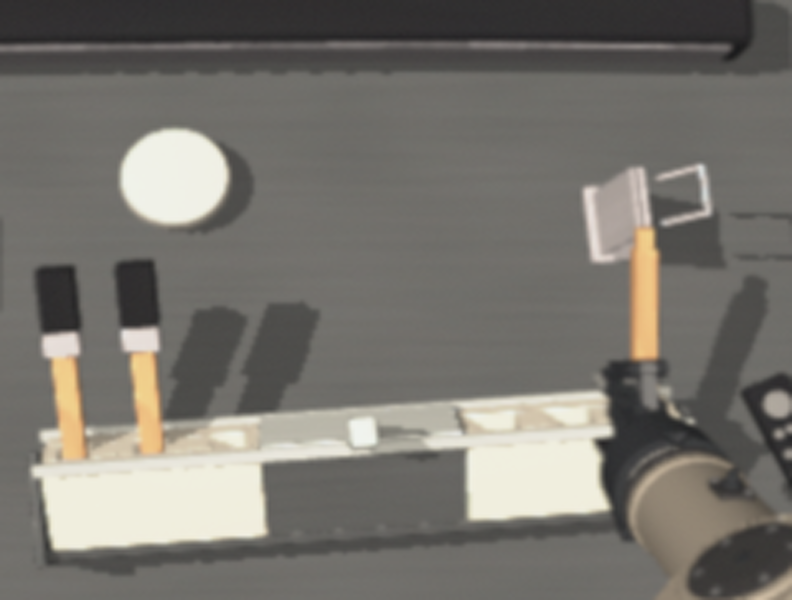

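The top view shows two brushes seated at (65,460) and (148,452), the cover still on the middle deck, and the third brush standing at (645,300). The steel clip is just beyond that brush's tip at (620,215), so I'll lift early when I pull it.

Call:
step_arm(
  motion=[
    [120, [0, 0, 0], [-0.3, -0.3, -8.5]],
    [120, [-1, 0, 0], [-0.6, -0.6, -17]],
    [120, [-2, 0, 0], [-1, -1, -25.5]],
    [120, [-3, 0, 0], [-1, -1, -34]],
    [120, [-4, -0.5, 0], [-1.3, -1.3, -42.5]],
    [120, [-4.9, -1, 0], [-1.5, -1.5, -51]],
    [120, [-4.9, -1, 0], [-1.8, -1.8, -59.5]],
    [120, [-4.9, -1, 0], [-2, -2, -68]],
  ],
)

```text
time_s: 32.35
position: [520.7, -281.1, 217.9]
eef_rot: [0.456, 2.658, 0.16]
force: [0.1, -0.1, -0.1]
grip_width: 45.2
finger_force: 0.0
```

```bash
python3 -c "
from plan import *
plan('A',[-90,-225,138],2)"
```

```text
shift cm [ 0.06 -1.26  6.15] turn deg [ -0.   -1.9 -23.8] target [ 543.4 -290.4  160.2]
  now grasp rack [-151.  -214.2  148.5] j [-0.1   0.23  0.89  1.83 -0.65  0.94  2.32]
```

Call:
step_arm(
  motion=[
    [120, [0, -0.4, 0], [0, -1, -8]],
    [120, [0, -0.8, 0], [0, -1.9, -16]],
    [120, [0, -1.3, 2], [0, -1.9, -23.8]],
    [120, [0, -1.3, 4], [0, -1.9, -23.8]],
    [120, [0, -1.3, 6.1], [0, -1.9, -23.8]],
    [120, [0, -1.3, 6.1], [0, -1.9, -23.8]],
  ],
)

```text
time_s: 32.95
position: [543.5, -288.4, 157.9]
eef_rot: [-0.093, 2.657, 0.031]
force: [-0.3, 1.1, 0.1]
grip_width: 45.0
finger_force: 0.0
```

```bash
python3 shot.py w14; python3 - <<'E'
from plan import *
plan('A',[7,-225,138],2)
im=cv2.imread("pics/w14.png");h=cv2.cvtColor(im,cv2.COLOR_BGR2HSV);m=cv2.inRange(h,(10,70,110),(22,200,255))
for r in (200,225,250,275,300):
    x=np.nonzero(m[r])[0]; 
    print(r,[(int(g[0]),int(g[-1])) for g in np.split(x,np.nonzero(np.diff(x)>3)[0]+1) if len(g)>5])
E
```

```text
[ 543.5 -288.4  157.9] [ 0.03  0.33  0.76  1.88 -0.82  0.83  2.88] [[-0.883, -0.072, 0.463], [-0.061, 0.997, 0.038], [-0.465, 0.005, -0.886]] 45.016339070777626
shift cm [-0.38 -0.04  9.64] turn deg [ 0.1 -0.2 -0.3] target [ 591.8 -286.8   76.2]
  now grasp rack [ -89.5 -224.7  137.9] j [ 0.03  0.33  0.76  1.88 -0.82  0.83  2.88]
200 [(301, 328)]
225 [(302, 328)]
250 [(302, 328)]
275 [(303, 328)]
300 [(304, 328)]
```

Call:
step_arm(
  motion=[
    [120, [-0.2, 0, 4], [0, 0, 0]],
    [120, [-0.4, 0, 7], [0, 0, 0]],
    [120, [-0.4, 0, 9.8], [0, 0, 0]],
    [120, [-0.4, 0, 9.8], [0, 0, 0]],
    [120, [-0.4, 0, 9.8], [0, 0, 0]],
    [255, [-0.4, 0, 9.8], [0, 0, 0]],
    [255, [-0.4, 0, 9.8], [0, 0, 0]],
    [255, [-0.4, 0, 9.8], [0, 0, 0]],
  ],
  squeeze=110,
)

```text
time_s: 33.8
position: [593.1, -291.3, 79.2]
eef_rot: [-0.087, 2.649, 0.021]
force: [-3.5, 2.4, 6.6]
grip_width: 16.3
finger_force: 107.0
```

```bash
python3 -c "
from plan import *
plan('A',[-60,-225,270],0)
print(readout.state()['grip_width'],readout.state()['finger_force'])"
```

```text
shift cm [-12.81   0.52  -6.9 ] turn deg [-0.3 -1.8 -0.4] target [ 673.  -280.7  200.5]
  now grasp rack [   4.9 -229.5  140.3] j [ 0.13  0.5   0.61  1.86 -1.01  0.71  3.01]
16.27844799205125 106.99756622314453
```

Call:
step_arm(
  motion=[
    [255, [-1.5, 0, 0.05], [0, 0, 0]],
    [255, [-3, 0.1, 0.1], [0, 0, 0]],
    [255, [-5, 0.2, 0.2], [0, 0, 0]],
    [255, [-7, 0.3, 0.3], [0, 0, 0]],
    [255, [-8.5, 0.4, 0.3], [0, 0, 0]],
    [255, [-9.5, 0.5, -1.5], [0, 0, 1]],
    [255, [-11.5, 0.5, -4], [0, 0, 3]],
    [255, [-13.5, 1.5, -7.5], [0, -1.8, 5]],
  ],
)

```text
time_s: 34.6
position: [674.3, -271.1, 205.2]
eef_rot: [0.034, 2.625, 0.052]
force: [1.2, 1.0, 0.1]
grip_width: 16.0
finger_force: 110.9
```

```bash
python3 -c "
from plan import *
plan('A',[-60,0,280],0)
print(readout.state()['grip_width'],readout.state()['finger_force'])"
```

```text
shift cm [ 1.54 21.5   0.17] turn deg [-0.4 -0.4 -5.7] target [664.9 -55.7 205.5]
  now grasp rack [ -63.1 -215.3  274.2] j [-0.04  0.48  0.75  1.59 -0.83  0.91  2.57]
15.96836998278232 110.88714122772217
```

Call:
step_arm(
  motion=[
    [255, [0.2, 4, 0], [0, 0, 3]],
    [255, [0.5, 8, 0], [0, 0, 11]],
    [255, [0.8, 12, 0.1], [0, 0, 19.5]],
    [255, [1.1, 16, 0.1], [0, 0, 28]],
    [255, [1.5, 20, 0.2], [0, 0, 36.5]],
    [255, [1.8, 24, 0.2], [0, 0, 45]],
    [255, [2.2, 28, 0.2], [0, 0, 53.5]],
    [255, [2.4, 31, 0.2], [0, 0, 62]],
  ],
)

```text
time_s: 35.4
position: [658.0, 43.4, 206.1]
eef_rot: [1.38, 2.304, 0.409]
force: [0.1, 0.3, -0.7]
grip_width: 15.7
finger_force: 111.0
```

Call:
step_arm(
  motion=[
    [255, [0, 0, 0], [0, 0, 8.5]],
    [255, [0, 0, 0], [0, 0, 17]],
    [255, [0, 0, 0], [0, 0, 25.5]],
    [255, [0, 0, 0], [0, 0, 34]],
    [255, [0, 0, 0], [0, 0, 42.5]],
    [255, [0, 0, 0], [0, 0, 51]],
    [255, [0, 0, 0], [0, 0, 59.5]],
    [255, [0, 0, 0], [0, 0, 68]],
  ],
)

```text
time_s: 36.2
position: [658.5, 40.4, 206.1]
eef_rot: [2.599, 1.213, 0.711]
force: [0.4, -0.5, -0.0]
grip_width: 16.2
finger_force: 111.0
```

```bash
python3 -c "
from plan import *
plan('B',[-60,105,270],0)
print(readout.state()['grip_width'],readout.state()['finger_force'])"
```

```text
shift cm [-0.14 -1.4   0.01] turn deg [ 0.2  0.3 45.9] target [648.4  48.4 200.5]
  now grasp rack [-60.1  96.4 281.1] j [-1.05  0.45  1.28  1.84 -0.79  0.74 -0.14]
16.159057163788987 110.97143411636353
```

Call:
step_arm(
  motion=[
    [255, [0, -0.5, 0], [0, 0, 5]],
    [255, [0, -1, 0], [0, 0, 10]],
    [255, [0, -1.4, 0], [0, 0, 15]],
    [255, [0, -1.4, 0], [0, 0, 15]],
  ],
)

```text
time_s: 36.6
position: [648.6, 50.0, 200.6]
eef_rot: [2.784, 0.89, 0.753]
force: [0.0, 1.3, 0.5]
grip_width: 15.9
finger_force: 111.0
```

```bash
python3 -c "
from plan import *
plan('B',[-60,105,270],0)"
```

```text
shift cm [-0.11  0.13 -0.01] turn deg [ 0.1  0.3 31.3] target [648.4  48.4 200.5]
  now grasp rack [-59.9 106.7 270.4] j [-1.09  0.44  1.28  1.87 -0.77  0.72 -0.42]
```

J3 is holding at 1.28, so the controller is clamping it. I'll finish the turn.

Call:
step_arm(
  motion=[
    [255, [0, 0.1, 0], [0, 0, 7]],
    [255, [0, 0.1, 0], [0, 0, 14]],
    [255, [0, 0.1, 0], [0, 0, 21]],
    [255, [0, 0.1, 0], [0, 0, 28]],
    [255, [0, 0.1, 0], [0, 0.3, 31.3]],
    [255, [0, 0.1, 0], [0, 0.3, 31.3]],
  ],
)

```text
time_s: 37.2
position: [649.8, 48.3, 201.3]
eef_rot: [-3.017, -0.111, -0.811]
force: [0.0, -0.3, -1.6]
grip_width: 15.8
finger_force: 111.0
```

```bash
python3 est.py w15; python3 -c "
from plan import *
plan('B',[2,105,210],-2)"
```

```text
g [-60.  104.9 271.5] j [-1.09  0.44  1.29  1.88 -0.78  0.71 -0.95] F 110.95465064048767
ferrule rows 97 153
101 281 354
145 263 354
d,pitch,o [110.3   9.9  -2.2] [ 0.4 -0.3 -1.8  0.6 -0.1  0.3 -0.6]
shift cm [-6.11 -0.02  6.18] turn deg [0.2 1.9 0.1] target [628.1  46.9 117.2]
  now grasp rack [-59.9 105.2 271.7] j [-1.09  0.44  1.29  1.88 -0.78  0.71 -0.95]
```

Call:
step_arm(
  motion=[
    [255, [0, 0, 2], [0, 1.5, 0]],
    [255, [-1, 0, 4], [0, 3, 0]],
    [255, [-3, 0, 5.8], [0, 4, 0]],
    [255, [-5, 0, 5.8], [0, 4, 0]],
    [255, [-6, 0, 5.8], [0, 4, 0]],
    [255, [-6, 0, 5.8], [0, 4, 0]],
    [255, [-6, 0, 5.8], [0, 4, 0]],
  ],
)

```text
time_s: 38.05
position: [628.6, 46.8, 122.3]
eef_rot: [-2.983, -0.109, -0.919]
force: [-0.3, -0.5, 0.9]
grip_width: 16.1
finger_force: 110.9
```

```bash
python3 -c "
from plan import *
plan('B',[-0.5,105,165],-4)"
```

```text
shift cm [-4.73 -0.01 -0.19] turn deg [ 0.2 -0.2 -0. ] target [588.5  43.9  97.2]
  now grasp rack [ -2.1 105.  212.2] j [-0.96  0.39  1.03  2.09 -1.04  0.39 -0.67]
```

Call:
step_arm(
  motion=[
    [255, [-1.2, 0, 0], [0, 0, 0]],
    [255, [-2.4, 0, -0.1], [0, 0, 0]],
    [255, [-3.3, 0, -0.15], [0, 0, 0]],
    [255, [-4.2, 0, -0.2], [0, 0, 0]],
    [255, [-4.8, 0, -0.2], [0, 0, 0]],
    [255, [-4.8, 0, -0.2], [0, 0, 0]],
  ],
)

```text
time_s: 38.65
position: [585.7, 43.8, 95.1]
eef_rot: [-2.984, -0.108, -0.913]
force: [0.3, 0.1, -1.0]
grip_width: 15.8
finger_force: 110.9
```

```bash
python3 -c "
from plan import *
plan('B',[-0.5,105,132],-3)
print(readout.state()['force'],readout.state()['wrist_torque'],readout.state()['grip_width'])"
```

```text
shift cm [-2.97  0.02 -0.25] turn deg [ 0.2 -1.  -0.1] target [559.8  41.8  80.5]
  now grasp rack [-1.000e-01  1.052e+02  1.614e+02] j [-0.92  0.32  0.94  2.22 -1.15  0.28 -0.53]
[ 0.3415312   0.10217744 -0.9845614 ] [-0.05543106  0.65457424  0.02158392] 15.800767059584071
```

Call:
step_arm(
  motion=[
    [255, [-0.6, 0, 0], [0, -0.5, 0]],
    [255, [-1.2, 0, -0.1], [0, -1, 0]],
    [255, [-1.8, 0, -0.15], [0, -1, 0]],
    [255, [-2.4, 0, -0.2], [0, -1, 0]],
    [255, [-2.9, 0, -0.25], [0, -1, 0]],
    [255, [-2.9, 0, -0.25], [0, -1, 0]],
  ],
)

```text
time_s: 39.25
position: [559.7, 42.0, 80.5]
eef_rot: [-2.993, -0.108, -0.886]
force: [-0.3, 0.5, -0.1]
grip_width: 16.0
finger_force: 110.9
```

Call:
step_arm(
  motion=[
    [120, [0, 0, 0], [0, 0, 0]],
    [120, [0, 0, 0], [0, 0, 0]],
    [120, [0, 0, 0], [0, 0, 0]],
    [120, [0.8, 0, 0.1], [0, -2, 0]],
    [120, [1.6, 0, 0.3], [0, -4, 0]],
    [120, [2.1, 0, 0.4], [0, -5.5, 0]],
    [120, [2.1, 0, 0.4], [0, -5.5, 0]],
    [120, [2.1, 0, 0.4], [0, -5.5, 0]],
  ],
)

```text
time_s: 40.05
position: [580.6, 43.4, 89.3]
eef_rot: [-3.036, -0.111, -0.745]
force: [0.8, -0.5, -0.3]
grip_width: 45.3
finger_force: 0.0
```

```bash
python3 chk.py 105
```

```text
g [  2.4 105.1 156.3] F [ 0.6 -0.5  0.6] j [-1.01  0.43  1.11  2.13 -0.97  0.48 -0.73]
scene [324.6 215.7] [320 212  10  10  43] {(10, 2): [327.5, 211.6], (16, 2): [326.5, 212.3], (22, 2): [325.6, 213.0]}
top [300.9 168.2] [296 165  11   8  81] {(10, 2): [300.3, 173.9], (16, 2): [300.1, 171.7], (22, 2): [299.9, 169.5]}
```

Call:
step_arm(
  motion=[
    [120, [0, 0, 0.3], [0, 0, 0]],
    [255, [0, 0, 0.3], [0, 0, 0]],
    [255, [0, 0, 0.3], [0, 0, 0]],
    [255, [0, 0, 0.3], [0, 0, 0]],
    [255, [0, 0, 0.3], [0, 0, 0]],
    [255, [-0.6, 0, 0.3], [0, 0, 0]],
    [255, [-1.2, 0, 0.3], [0, 0, 0]],
    [255, [-1.7, 0, 0.3], [0, 0, 0]],
  ],
  squeeze=40,
)

```text
time_s: 40.95
position: [574.9, 41.7, 84.8]
eef_rot: [-3.032, -0.106, -0.771]
force: [15.5, 2.3, 6.9]
grip_width: 16.8
finger_force: 41.6
```

Call:
step_arm(
  motion=[
    [255, [-0.3, 0, 0], [0, 0, 0]],
    [255, [-0.6, 0, 0], [0, 0, 0]],
    [255, [-0.8, 0, 0], [0, 0, 0]],
    [255, [-0.8, 0, 0], [0, 0, 0]],
  ],
)

```text
time_s: 41.35
position: [574.4, 41.4, 86.0]
eef_rot: [-3.028, -0.105, -0.789]
force: [18.9, 2.6, 8.4]
grip_width: 17.1
finger_force: 41.5
```

```bash
python3 chk.py 105
```

```text
g [  2.  103.7 148.6] F [ 2.3  1.2 20.7] j [-1.    0.39  1.08  2.18 -1.01  0.41 -0.68]
scene [326.2 213.9] [321 211  11   7  41] {(10, 2): [327.5, 211.6], (16, 2): [326.5, 212.3], (22, 2): [325.6, 213.0]}
top [300.9 171.3] [296 168  11   8  82] {(10, 2): [300.3, 173.9], (16, 2): [300.1, 171.7], (22, 2): [299.9, 169.5]}
```

Call:
step_arm(
  motion=[
    [255, [1.2, 0, 0], [0, 0, 0]],
    [120, [1.4, 0, 0], [0, 0, 0]],
    [120, [1.4, 0, 0], [0, 0, 0]],
    [120, [1.4, 0, 0], [0, 0, 0]],
    [120, [1.4, 0, -3], [0, 0, 0]],
    [120, [1.4, 0, -7], [0, 0, 0]],
    [120, [1.4, 0, -11], [0, 0, 0]],
    [120, [1.4, 0, -15], [0, 0, 0]],
  ],
)

```text
time_s: 42.25
position: [514.9, 55.1, 147.6]
eef_rot: [-3.03, -0.134, -0.661]
force: [-0.4, 1.3, -0.4]
grip_width: 45.1
finger_force: 0.0
```

```bash
cat > cov.py <<'E'
from plan import *
def pl(y,h):
    p,R,s=now();Rt=Rot.from_euler('z',V[2])*Rot.from_matrix(np.diag([1.,-1,-1]));b=Lr([515.1,0,0])  # grip line
    g=W([-26,y,96]);t=np.array([g[0],g[1],h])
    print("shift",np.round(R.inv().apply(t-p)/10,2),"turn",np.round((R.inv()*Rt).as_rotvec(degrees=True),1),"target",np.round(t,1),"now",np.round(p,1),"y_r",np.round(Lr(p)[1],1),"j",np.round(s["joints"],2))
E
python3 -c "
from cov import *
pl(2,240)
for y in (105,165,225): pass
"; for y in 105 165 225; do python3 chk.py $y | grep -v '^g'; done; python3 shot.py s16 scene; python3 -c "
import cv2
a=cv2.imread('pics/s16.png');cv2.imwrite('pics/s16c.png',cv2.resize(a[120:270,210:410],None,fx=3.6,fy=3.6,interpolation=2))"
```

```text
shift [ 2.79 11.78 -9.12] turn [ -1.2 -24.7   0.8] target [513.3 -65.  240. ] now [514.9  55.1 147.6] y_r 121.7 j [-1.33  0.08  1.26  2.17 -0.19  0.53 -1.42]
scene [326.1 214.6] [322 211  10   8  38] {(10, 2): [327.5, 211.6], (16, 2): [326.5, 212.3], (22, 2): [325.6, 213.0]}
top [300.3 170.8] [295 167  11   9  80] {(10, 2): [300.3, 173.9], (16, 2): [300.1, 171.7], (22, 2): [299.9, 169.5]}
scene [341.7 224.2] [337 221  10   8  41] {(10, 2): [343.4, 221.5], (16, 2): [342.5, 222.3], (22, 2): [341.6, 223.1]}
top [277. 173.] [272 169  11   9  80] {(10, 2): [276.4, 175.9], (16, 2): [276.2, 173.7], (22, 2): [275.9, 171.4]}
scene [358.3 234.6] [353 231  11   9  47] {(10, 2): [359.9, 231.8], (16, 2): [359.0, 232.6], (22, 2): [358.2, 233.4]}
top [253.1 174.8] [248 171  11   9  84] {(10, 2): [252.6, 177.8], (16, 2): [252.3, 175.6], (22, 2): [252.0, 173.4]}
[516.1  55.6 147.5] [-1.32  0.08  1.26  2.17 -0.2   0.52 -1.41] [[0.905, 0.092, 0.416], [0.077, -0.996, 0.055], [0.419, -0.018, -0.908]] 45.06256785460954
```

View pics/s16c.png

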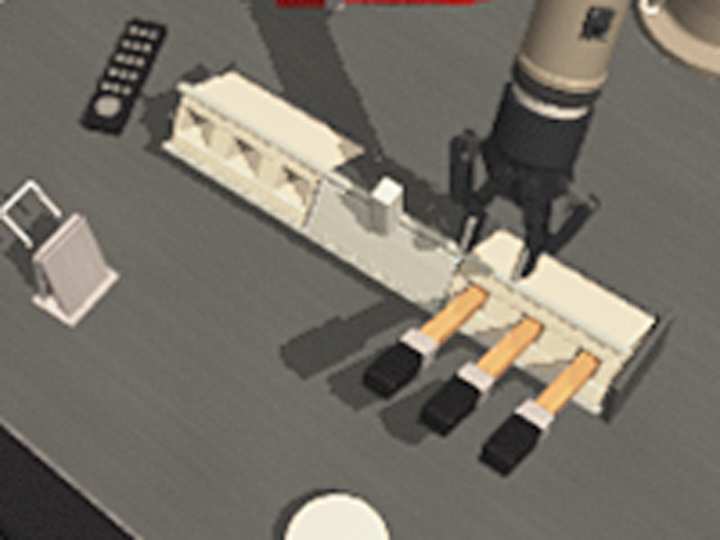

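All three brushes stand equally deep in the left crock. The cover is still in the middle, with its grip at (388,205) in the crop. Next I'll rise and go over to the grip.

Call:
step_arm(
  motion=[
    [120, [1.6, 0, -3.6], [0, 0, 0]],
    [120, [3.2, 0, -7.2], [0, -3, 0]],
    [120, [3.8, 0, -8.2], [0, -10, 0]],
    [120, [3.4, 2, -8.6], [-0.5, -18, 0.4]],
    [120, [3.2, 5, -9], [-1, -24.7, 0.8]],
    [120, [3, 8, -9.1], [-1.2, -24.7, 0.8]],
    [120, [2.8, 11, -9.1], [-1.2, -24.7, 0.8]],
    [120, [2.8, 11.8, -9.1], [-1.2, -24.7, 0.8]],
  ],
)

```text
time_s: 43.4
position: [514.8, -70.4, 239.2]
eef_rot: [3.136, 0.105, -0.001]
force: [-0.5, -0.2, -0.7]
grip_width: 45.7
finger_force: 0.0
```

```bash
python3 -c "
from cov import *
pl(2,122)
c=vision.calibration('wrist');im=vision.grab_frame('wrist')
p=proj(c,[[514,-65,155]])[0];print('pred',p)
x,y=map(int,p);a=im[y-60:y+60,x-60:x+60].astype(int);k=((a.min(2)>185)&(np.ptp(a,axis=2)<25)).astype(np.uint8)
n,l,st,ce=cv2.connectedComponentsWithStats(k)
for i in range(1,n):
    if st[i,4]>60:
        q=ce[i]+[x-60,y-60];o,d=ray(c,[q]);X=o+d[0]*((155-o[2])/d[0][2]);print(np.round(q,1),st[i],np.round(X,1),np.round(Lr(X)[1],1))
"
```

```text
shift [-0.11 -0.6  11.72] turn [ 0.2  0.  -0.4] target [513.3 -65.  122. ] now [514.8 -70.4 239.2] y_r -3.5 j [-0.75  0.41  1.17  1.61 -0.38  1.38 -1.04]
pred [309.71793706 211.31787768]
[296.3 204.3] [  0  42  73  27 989] [518.7 -54.9 155. ] 11.7
```

Call:
step_arm(
  motion=[
    [40, [0, -0.3, 2], [0, 0, 0]],
    [40, [-0.1, -0.6, 5], [0, 0, 0]],
    [40, [-0.1, -0.6, 8], [0, 0, 0]],
    [40, [-0.1, -0.6, 10], [0, 0, 0]],
    [40, [-0.1, -0.6, 11.7], [0, 0, 0]],
    [40, [-0.1, -0.6, 11.7], [0, 0, 0]],
    [255, [-0.1, -0.6, 11.7], [0, 0, 0]],
    [255, [-0.1, -0.6, 11.7], [0, 0, 0]],
  ],
  squeeze=50,
)

```text
time_s: 44.25
position: [514.8, -58.3, 124.5]
eef_rot: [-3.138, -0.12, -0.006]
force: [0.4, -0.6, 0.1]
grip_width: 44.2
finger_force: 0.0
```

Call:
step_arm(
  motion=[
    [255, [0, 0, 0], [0, 0, 0]],
    [255, [0, 0, 0], [0, 0, 0]],
    [255, [0, 0, 0], [0, 0, 0]],
    [255, [0, 0, 0], [0, 0, 0]],
  ],
)

```text
time_s: 44.65
position: [514.9, -59.5, 125.0]
eef_rot: [-3.139, -0.117, -0.007]
force: [-0.1, -1.1, 6.1]
grip_width: 19.2
finger_force: 50.2
```

```bash
python3 -c "
from cov import *
pl(-165,122);print(readout.state()['force'],readout.state()['grip_width'])"
```

```text
shift [-0.21 17.23  0.3 ] turn [ 0.  -0.3  0. ] target [ 525.7 -231.5  122. ] now [514.9 -59.5 125. ] y_r 7.3 j [-0.7   0.51  1.08  1.79 -0.5   1.14 -0.96]
[-0.10723934 -1.14153899  6.085642  ] 19.174071186511583
```

Call:
step_arm(
  motion=[
    [255, [0, 2.5, 0], [0, 0, 0]],
    [255, [0, 5, 0], [0, 0, 0]],
    [255, [0, 7.5, 0], [0, 0, 0]],
    [255, [0, 10, 0], [0, 0, 0]],
    [255, [0, 12.5, 0], [0, 0, 0]],
    [255, [0, 15, 0], [0, 0, 0]],
    [255, [0, 16.8, 0], [0, 0, 0]],
    [255, [0, 17.5, 0], [0, 0, 0]],
  ],
)

```text
time_s: 45.45
position: [527.6, -231.1, 125.0]
eef_rot: [-3.131, -0.118, -0.005]
force: [-5.1, 15.1, 18.2]
grip_width: 19.0
finger_force: 53.0
```

Call:
step_arm(
  motion=[
    [255, [0, 0.3, 0], [0, 0, 0]],
    [255, [0, 0.3, 0], [0, 0, 0]],
    [255, [0, 0.3, 0], [0, 0, 0]],
  ],
)

```text
time_s: 45.75
position: [527.6, -231.1, 125.0]
eef_rot: [-3.129, -0.122, -0.003]
force: [-4.5, 10.7, 14.6]
grip_width: 19.2
finger_force: 52.6
```

```bash
python3 -c "
from cov import *
pl(-165,122);s=readout.state();print(np.round(RR.inv().apply(s['force']),1),s['grip_width'])"
```

```text
shift [-0.2   0.04  0.3 ] turn [-0.6 -0.1  0.2] target [ 525.7 -231.5  122. ] now [ 527.6 -231.1  125. ] y_r -164.7 j [-0.27  0.62  1.    1.62 -0.56  1.22 -0.65]
[-14.5  11.    4.1] 19.241408471118657
```

At the end stop: rack y −164.7, with 11 N of resistance. I'll release and lift clear.

Call:
step_arm(
  motion=[
    [255, [0, -0.3, 0], [0, 0, 0]],
    [60, [0, -0.4, 0], [0, 0, 0]],
    [60, [0, -0.4, 0], [0, 0, 0]],
    [60, [0, -0.4, 0], [0, 0, 0]],
    [60, [0, -0.4, 0], [0, 0, 0]],
    [60, [0, -0.4, -4], [0, 0, 0]],
    [60, [0, -0.4, -9], [0, 0, 0]],
    [60, [0, -0.4, -14], [0, 0, 0]],
  ],
)

```text
time_s: 46.55
position: [526.0, -232.1, 264.4]
eef_rot: [-3.138, -0.117, -0.001]
force: [0.8, 0.1, -0.1]
grip_width: 65.2
finger_force: 0.0
```

Call:
step_arm(
  motion=[
    [60, [0, 0, -4], [0, 0, 0]],
    [60, [0, 0, -8], [0, 0, 0]],
    [60, [0, 0, -8], [0, 0, 0]],
    [60, [0, 0, -8], [0, 0, 0]],
  ],
)

```text
time_s: 46.95
position: [526.6, -233.1, 344.2]
eef_rot: [-3.139, -0.117, -0.006]
force: [0.2, -0.4, -0.2]
grip_width: 65.5
finger_force: 0.0
```

```bash
for y in 105 165 225; do python3 chk.py $y | grep -v '^g'; done; python3 -c "
from plan import *
c=vision.calibration('wrist');im=vision.grab_frame('wrist');cv2.imwrite('pics/w17.png',im[:,:,::-1])
s=readout.state();print(s['position'],s['force'])
# cover edge nearest the middle on the deck at z=96,x=0: brightness profile along y (cover light, deck dark)
ys=np.arange(-130,-40,4);P=proj(c,W(np.c_[0*ys+8,ys,0*ys+93])).round().astype(int)
print([(int(y),int(im[q[1],q[0]].astype(int).sum()) if 0<=q[0]<640 and 0<=q[1]<400 else None) for y,q in zip(ys,P)])"
```

```text
scene [326.1 214.6] [322 211  10   8  38] {(10, 2): [327.5, 211.6], (16, 2): [326.5, 212.3], (22, 2): [325.6, 213.0]}
top [300.4 170.8] [295 167  11   8  76] {(10, 2): [300.3, 173.9], (16, 2): [300.1, 171.7], (22, 2): [299.9, 169.5]}
scene [341.7 224.2] [337 221  10   8  41] {(10, 2): [343.4, 221.5], (16, 2): [342.5, 222.3], (22, 2): [341.6, 223.1]}
top [277.1 172.9] [272 169  11   8  78] {(10, 2): [276.4, 175.9], (16, 2): [276.2, 173.7], (22, 2): [275.9, 171.4]}
scene [358.3 234.6] [353 231  11   9  47] {(10, 2): [359.9, 231.8], (16, 2): [359.0, 232.6], (22, 2): [358.2, 233.4]}
top [253.  174.8] [248 171  11   9  82] {(10, 2): [252.6, 177.8], (16, 2): [252.3, 175.6], (22, 2): [252.0, 173.4]}
[ 526.24049947 -231.95036342  342.44503929] [0.6145246  0.47105294 0.48228403]
[(-130, 594), (-126, 593), (-122, 593), (-118, 591), (-114, 593), (-110, 594), (-106, 594), (-102, 594), (-98, 591), (-94, 591), (-90, 590), (-86, 633), (-82, 554), (-78, 210), (-74, 207), (-70, 206), (-66, 210), (-62, 207), (-58, 207), (-54, 205), (-50, 207), (-46, 208), (-42, 207)]
```

```bash
python3 -c "
from cell import job
print(job.job_done())"
```

```text
the job is handed in; nothing more can be done
None
```

I moved all three brushes handle-down into the left-hand crock, slid the cover to the far end of its track over the emptied right-hand crock, and handed the job in at about 47 s; no verdict came back. The brushes read about 7 mm above nominal floor depth, but each stopped against 15–20 N of push, so I take that as camera bias.

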